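# Clear the packing bench and turn and press the sign plates

### The arm

A 6-joint arm with a two-finger parallel gripper is mounted at the origin on the work surface. World frame = base frame: x ahead of the robot, y to its left, z up, the work surface at z = 0. Lengths are in m, angles in rad, forces in N, time in s.
With the tool pointing down it reaches from about 0.425 to 0.95 m from the base axis. Payload 3.5 kg.
Tool frame: the origin (TCP) lies on the centre line of the jaws, within the pads' length; the fingertips stand 17 mm ahead of it and the grasp point (between the pads) lies 2 mm behind it; z points along the fingers, y is the direction in which the jaws open and shut (so a half turn about z gives the same grasp; the last joint's range is limited). The gripper opens to 85 mm and grips with 20 to 120 N. Pads are 22 mm wide; open, the fingers measure 114 mm over their backs; the gripper's body (76 mm by 85 mm) begins 54 mm behind the grasp point. The pads swing forward as they close: fully open they stand 13 mm farther back than shut.
Start: joints at [1.151, 0.286, 1.577, -0, 1.279, -0.15], TCP at [0.18, 0.651, 0.248] pointing down, gripper open.
Joint ranges: [-2.77, 2.77], [-0.9, 2.22], [0.21, 2.48], [-1.53, 4.67], [0.24, 2.81], [-2.84, 2.84]. Speed limits (rad/s): [2.79, 2.79, 3.14, 3.14, 3.14, 3.14].

### API

Orientations are given as a unit quaternion [w, x, y, z].
In Python, from rig import ctrl, eyes gives the robot as it stands.
- The arm moves only by the shell command python3 -m pendant 'ROWS' [FORCE]. ROWS is a JSON object of lists of equal length, an entry for each row: "translation": the shift along the world's x, y, z in mm, a list of three; "rot": the turn, a rotation vector about the world's x, y, z in rad, a list of three; "claw": the opening in per cent of the stroke, from 0 (shut) to 100 (fully open). In form: {"translation": [[dx, dy, dz], ...], "rot": [[rx, ry, rz], ...], "claw": [claw, ...]}. A call has exactly 5 rows; each row is the pose to reach, as a shift and turn from the pose measured when the call began; what a row does not reach only later rows make up. A row lasts 1/10 s, in which the tool goes at most 50 mm and 8.59 degrees, less where a joint would pass 70% of its speed; a pose out of reach is approached as far as the arm can. A call with a gripper value outside its range is refused whole. The fingers move at their own pace and stop on an object; FORCE is the grip in N (left out, the last holds). Time passes only in rows, so rows that repeat a pose let the fingers close, or fill a call up. It gives the time, the measured TCP pose, the force and the opening at its end, in the units of the state.
- ctrl.sense(): the state, without advancing time (a new reading comes with each control period).
- eyes.capture(name): name is "scene" or "top"; returns the picture (420x560x3 uint8, red, green, blue); there is no depth.
- eyes.calibration(name): a dict with "fx", "fy", "cx", "cy" (pixels), "dist" ([k1, k2, p1, p2, k3] as OpenCV has them; the pictures are not rectified), "xyz" and "orientation" of the camera in the world. Camera axes: x right, y up, looking along -z (the intrinsics and any distortion apply to the point x, -y, -z); pixel columns grow to the right and rows downward; lengths in m; the calibration is good to about 2 mm. A picture is of the moment at which its call begins. calibration takes no time and is no camera call.
- ctrl.finish_job(): hands the job in, once; it reports no verdict.
The state is a dict: "clock": time; "joint_positions": joint angles; "joint_velocities": joint speeds; "tau": joint torques, N m; "tool_pos": TCP position; "ee_rot": TCP orientation; "contact_force": force on the tool from outside, world axes, zero at the start; "wrist_torque": the same for the moment, N m; "width": finger opening in m.
Only numpy, scipy, OpenCV 4.12 (cv2) and the standard library are available. Lean on these libraries where they do the work, as an engineer would, in place of code of your own. Each camera call takes 0.05 s, during which the arm holds its last target.

### The job

Take the turner from its mat and with it sweep all the loose wooden blocks and cork plugs into the open scrap bay. Then use the turner to flip every sign plate that lies back-up on the stand's shelf over the step, so that it lies flat and face up on the deck, stand one press weight upright on the middle of each turned plate (a weight that is not needed stays standing), and put the turner back flat on its mat, blade down in the middle. Never touch plates, blocks or plugs with the gripper, do not let a plate fall to the bench, and leave the other things on the bench where they are.

Things in the scene. Friction and masses are not known exactly. Their poses are not given: they have to be found in the camera images.
- stand: fixed plywood stand, 290 mm long (x); origin at bench level under the step. Shelf at y -60..0 mm, top 30 mm up; a 6 mm step up at y=0; deck at y 0..110 mm, top 36 mm up. Plates lie on the shelf at x about -95, 0, +95 mm, 100 mm side along y, one edge within 3 mm of the step.
- stand_front (a point): middle of the shelf's free front edge (stand x=0, y=-60, z=30 mm). About 42 mm of each plate overhangs it towards -y, over open bench, so the blade can go under from the -y side. Lifting the overhanging edge tips the plate against the step; pushed past upright it falls over on to the deck.
- plate1: gloss sign plate, 80 (its x) by 100 (its y) by 8 mm, about 110 g. Starts grey back up on the stand's shelf; its face, below, is yellow with a dark round badge and two bars. Origin: centre of the face side (underside at the start); z points out of the grey back: up at the start, down once turned. May be absent.
- plate2: gloss sign plate, 80 (its x) by 100 (its y) by 8 mm, about 110 g. Starts grey back up on the stand's shelf; its face, below, is yellow with a dark round badge and two bars. Origin: centre of the face side (underside at the start); z points out of the grey back: up at the start, down once turned. May be absent.
- plate3: gloss sign plate, 80 (its x) by 100 (its y) by 8 mm, about 110 g. Starts grey back up on the stand's shelf; its face, below, is yellow with a dark round badge and two bars. Origin: centre of the face side (underside at the start); z points out of the grey back: up at the start, down once turned. May be absent.
- turner: loose cranked turner (spatula), 150 g, blade down on the mat. Steel blade 110 (x) x 70 (y) x 3 mm; origin at the centre of the blade's underside, x towards its front edge. Both sides are turned up: to 25 mm high, only 12 mm at x +20..+55. A stem 16 mm wide at x=-49 mm carries a wooden handle parallel to the blade: 16 mm wide (y), 24 mm high, x -160..-40 mm, centre line 75 mm above the blade's underside.
- turner_grip (a point): good place to grip the turner: on the handle's centre line, at x = -90, y = 0, z = +75 mm in the turner's frame
- mat: fixed flat rubber mat, 150 (x) x 100 (y) x 2 mm thick, the turner's place; origin at the centre of its underside, on the bench
- bay: fixed cardboard scrap bay: a cut-down carton with three walls 30 mm high and 6 mm thick and no sill, its floor level with the bench. Inside 150 mm deep (y -75..+75); the side walls splay from x = +-98 mm at the back to +-137 mm at the mouth, the whole open +y side at y = +75 mm. Origin at the centre of its floor.
- weight1: steel press weight, 300 g: round foot 56 mm across and 18 mm high with an upright grip block on it, 30 mm (x) by 18 mm (y), top at 48 mm; origin at the centre of its underside. Stands on the bench on the robot's right.
- weight2: steel press weight, 300 g: round foot 56 mm across and 18 mm high with an upright grip block on it, 30 mm (x) by 18 mm (y), top at 48 mm; origin at the centre of its underside. Stands on the bench on the robot's right.
- weight3: steel press weight, 300 g: round foot 56 mm across and 18 mm high with an upright grip block on it, 30 mm (x) by 18 mm (y), top at 48 mm; origin at the centre of its underside. Stands on the bench on the robot's right.
- block1: wooden offcut block 60 x 36 x 30 mm (x, y, z), about 45 g, loose on the bench; origin at the centre of its underside. May be absent.
- block2: wooden offcut block 60 x 36 x 30 mm (x, y, z), about 45 g, loose on the bench; origin at the centre of its underside. May be absent.
- block3: wooden offcut block 60 x 36 x 30 mm (x, y, z), about 45 g, loose on the bench; origin at the centre of its underside. May be absent.
- plug1: round cork core plug, 60 mm diameter, 28 mm high, about 50 g, standing loose on the bench; origin at the centre of its underside. May be absent.
- plug2: round cork core plug, 60 mm diameter, 28 mm high, about 50 g, standing loose on the bench; origin at the centre of its underside. May be absent.
- plug3: round cork core plug, 60 mm diameter, 28 mm high, about 50 g, standing loose on the bench; origin at the centre of its underside. May be absent.
- tape_roll: bystander: roll of tape lying flat, 104 mm across, 48 mm high
- narrow_roll: bystander: narrow roll of tape lying flat, 100 mm across, 24 mm high
- cup: bystander: cup, 76 mm across, 90 mm high
- pad: bystander: paper block 70 x 100 x 30 mm
- can: bystander: metal can, 66 mm across, 100 mm high

How it is judged:
On the way, in this order (a step that is already met when the one before it is completed fails the run):
1. every block and plug has been swept into the scrap bay (x of block1 in the frame of bay between -0.117 and 0.117 m and y of block1 in the frame of bay between -0.08 and 0.06 m and height (world z) of each of block1, block2, block3, plug1, plug2, plug3 below 0.07 m and x of block2 in the frame of bay between -0.117 and 0.117 m and y of block2 in the frame of bay between -0.08 and 0.06 m and x of block3 in the frame of bay between -0.117 and 0.117 m and y of block3 in the frame of bay between -0.08 and 0.06 m and x of plug1 in the frame of bay between -0.117 and 0.117 m and y of plug1 in the frame of bay between -0.08 and 0.06 m and x of plug2 in the frame of bay between -0.117 and 0.117 m and y of plug2 in the frame of bay between -0.08 and 0.06 m and x of plug3 in the frame of bay between -0.117 and 0.117 m and y of plug3 in the frame of bay between -0.08 and 0.06 m), for 0.2 s.
2. every plate has been turned over and lies face up on the deck (angle between each of plate1, plate2, plate3's own z axis and vertical above 2.95 rad and y of plate1 in the frame of stand between 0.02 and 0.095 m and x of plate1 in the frame of stand between -0.15 and 0.15 m and z of plate1 in the frame of stand between 0.038 and 0.05 m and y of plate2 in the frame of stand between 0.02 and 0.095 m and x of plate2 in the frame of stand between -0.15 and 0.15 m and z of plate2 in the frame of stand between 0.038 and 0.05 m and y of plate3 in the frame of stand between 0.02 and 0.095 m and x of plate3 in the frame of stand between -0.15 and 0.15 m and z of plate3 in the frame of stand between 0.038 and 0.05 m), for 0.2 s.
At the end, for the whole second after the job is handed in: Every piece's centre is in the bay, 15 mm in from the mouth; every plate lies flat, face up, on the deck, with an upright weight within 25 mm of its centre; no weight has fallen over; the turner lies blade down, its centre within 40 mm of the mat's centre; plates, weights and turner are at rest (all of step 1 and all of step 2 and horizontal distance between turner and mat below 0.04 m and angle between turner's own z axis and vertical below 0.1 rad and height (world z) of turner below 0.012 m and distance between any of weight1, weight2, weight3 and plate1 below 0.025 m and distance between any of weight1, weight2, weight3 and plate2 below 0.025 m and distance between any of weight1, weight2, weight3 and plate3 below 0.025 m and angle between each of weight1, weight2, weight3's own z axis and vertical below 0.15 rad and linear speed of each of plate1, plate2, plate3, weight1, weight2, weight3, turner below 0.02 m/s); the robot touches nothing.
It fails at once if the gripper or arm touches a plate (contact force between any of the fingers, the arm and plate1 above 0.5 N or contact force between any of the fingers, the arm and plate2 above 0.5 N or contact force between any of the fingers, the arm and plate3 above 0.5 N).
It fails at once if the gripper or arm touches a block or plug (contact force between any of the fingers, the arm and block1 above 0.5 N or contact force between any of the fingers, the arm and block2 above 0.5 N or contact force between any of the fingers, the arm and block3 above 0.5 N or contact force between any of the fingers, the arm and plug1 above 0.5 N or contact force between any of the fingers, the arm and plug2 above 0.5 N or contact force between any of the fingers, the arm and plug3 above 0.5 N).
It fails at once if a plate falls to the bench (height (world z) of any of plate1, plate2, plate3 below 0.02 m).
It fails at once if another thing on the bench is moved more than 40 mm (distance of any of tape_roll, narrow_roll, cup, pad, can from where it was at the start of the episode above 0.04 m).
Of plate1, plate2, plate3 only 2 to 3 are there at a start; the rules pass over those that are not, and their reading is None.
Of block1, block2, block3, plug1, plug2, plug3 only 4 to 6 are there at a start; the rules pass over those that are not, and their reading is None.
At some moment in a run one of block1, block2, block3, plug1, plug2, plug3 may be knocked a few centimetres aside while the robot is not near it.
It also fails if it takes over 210 s, if anything falls off the work surface, if the arm or the gripper's body presses on something with over 40 N, if the wrist force passes 120 N, or if a joint passes its speed limit or range.

## Working session

There is one attempt and no reset: what is moved stays moved. The work goes in short steps, Python scripts to look and compute and a shell command to move; the robot and the scene stay as the last step left them, time stands still between calls to the robot, and variables do not carry over. Pictures are saved under pics/ and viewed, and the job is handed in when it is done.

```bash
ls; mkdir -p pics; python3 - <<'E'
from rig import ctrl, eyes
import cv2
print(ctrl.sense())
for n in("scene","top"):
    im=eyes.capture(n); cv2.imwrite(f"pics/{n}0.png",im[:,:,::-1]); print(n,eyes.calibration(n))
E
```

```text
pics
{'clock': 0.0, 'joint_positions': array([ 1.15102010e+00,  2.87186026e-01,  1.57819982e+00,  3.61012961e-05,
        1.27857904e+00, -1.49996850e-01]), 'joint_velocities': array([-0.00014679, -0.00053644,  0.00087503, -0.00093012,  0.00034858,
        0.00207942]), 'tau': array([-1.53274777e-03, -4.05983377e+01, -2.92624837e+01, -2.10560038e-04,
        5.81082510e-03,  8.96131297e-06]), 'tool_pos': array([0.17960594, 0.65002242, 0.24692119]), 'ee_rot': array([-3.49939242e-04,  1.34486079e-01,  9.90914773e-01, -1.13345243e-03]), 'contact_force': array([ 0.69115066, -0.17027487, -0.44032839]), 'wrist_torque': array([-0.00343453, -0.04285378,  0.0355243 ]), 'width': 0.08523029067981773}
scene {'fx': 439.9626352324663, 'fy': 439.9626352324663, 'cx': 281.55064541846343, 'cy': 206.3412827970342, 'dist': array([-0.05732767,  0.        ,  0.        ,  0.        ,  0.        ]), 'xyz': array([ 1.47951378, -0.19290613,  0.75216792]), 'orientation': array([0.68900338, 0.35335696, 0.29279998, 0.56096468])}
top {'fx': 381.7593345565197, 'fy': 381.7593345565197, 'cx': 279.7293582261838, 'cy': 213.15986985583822, 'dist': array([-0.05954742,  0.        ,  0.        ,  0.        ,  0.        ]), 'xyz': array([ 0.50697423, -0.03310605,  1.06362319]), 'orientation': array([ 0.70846593,  0.01729743, -0.02535381, -0.70507731])}
```

View pics/scene0.png

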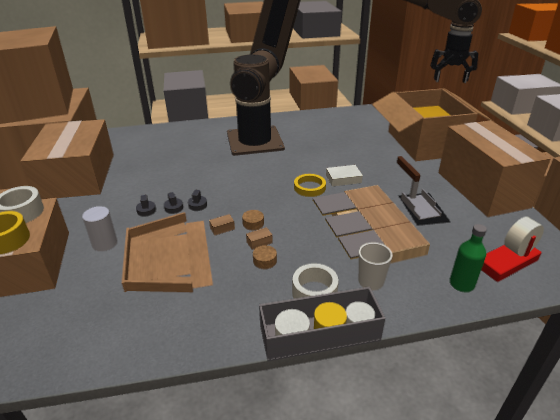

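View pics/top0.png

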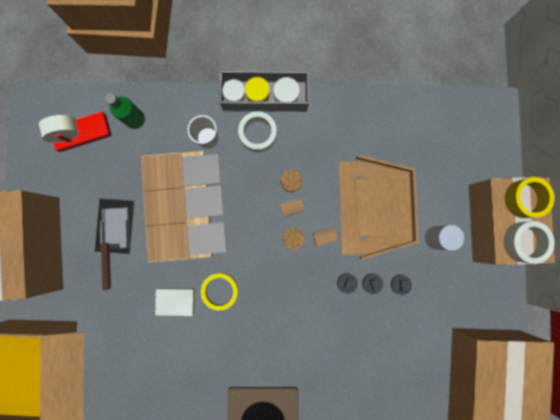

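The top view shows the turner on its mat at (115,228), with the handle towards the robot. The stand is at (183,207) with three grey plates at (200,170), (203,202) and (205,238). The pieces are plugs at (291,180) and (292,238) and blocks at (291,208) and (325,236). The bay at (378,207) opens to image left (+y). The three weights are at (347,283), (373,283) and (401,284).

```bash
cat > h.py <<'E'
import numpy as np, cv2
from rig import ctrl, eyes
from scipy.spatial.transform import Rotation as R
def cam(n):
    c=eyes.calibration(n); K=np.array([[c['fx'],0,c['cx']],[0,c['fy'],c['cy']],[0,0,1.]])
    q=c['orientation']; M=R.from_quat([q[1],q[2],q[3],q[0]]).as_matrix()@np.diag([1,-1,-1])
    return K,np.array(c['dist']),np.array(c['xyz']),M
def ray(n,uv):
    K,d,o,M=cam(n); p=cv2.undistortPoints(np.array(uv,float).reshape(-1,1,2),K,d).reshape(-1,2)
    return o,np.c_[p,np.ones(len(p))]@M.T
def onplane(n,uv,z):
    o,r=ray(n,uv); return o+r*((z-o[2])/r[:,2])[:,None]
def proj(n,P):
    K,d,o,M=cam(n); P=np.atleast_2d(P).astype(float)
    return cv2.projectPoints(P,cv2.Rodrigues(M.T)[0],-M.T@o,K,d)[0].reshape(-1,2)
def snap(n,f,box=None,s=1):
    im=eyes.capture(n)[:,:,::-1].copy()
    cv2.imwrite(f"pics/{f}_full.png",im)
    o=im
    if box: x0,y0,x1,y1=box; o=im[y0:y1,x0:x1]
    cv2.imwrite(f"pics/{f}.png",cv2.resize(o,None,fx=s,fy=s,interpolation=cv2.INTER_CUBIC)); return im
def tool():
    s=ctrl.sense(); q=s['ee_rot']; M=R.from_quat([q[1],q[2],q[3],q[0]]).as_matrix()
    return s,s['tool_pos'],M
E
python3 - <<'E'
import cv2
im=cv2.imread('pics/top0.png')
def c(f,x0,y0,x1,y1,s): cv2.imwrite(f,cv2.resize(im[y0:y1,x0:x1],None,fx=s,fy=s,interpolation=cv2.INTER_CUBIC))
c('pics/a.png',80,140,240,300,5) if 0 else c('pics/a.png',85,140,245,300,3.7)
c('pics/b.png',270,145,430,300,3.8)
im=cv2.imread('pics/scene0.png')
c('pics/c.png',300,150,460,270,5)
E
```

```text
(no output)
```

View pics/a.png

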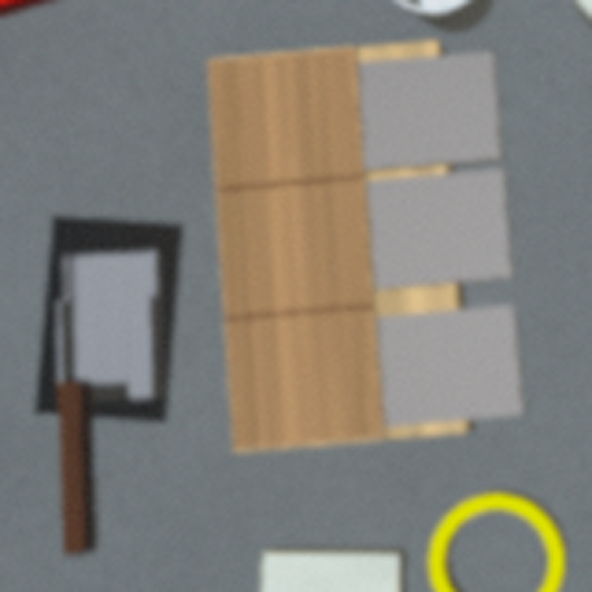

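View pics/b.png

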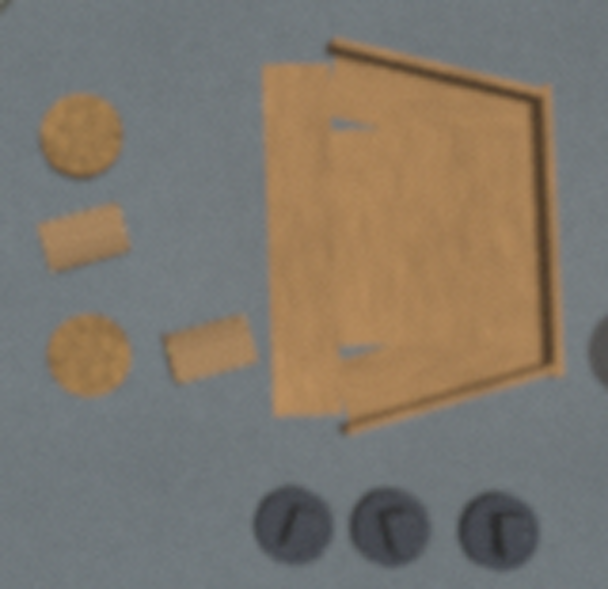

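View pics/c.png

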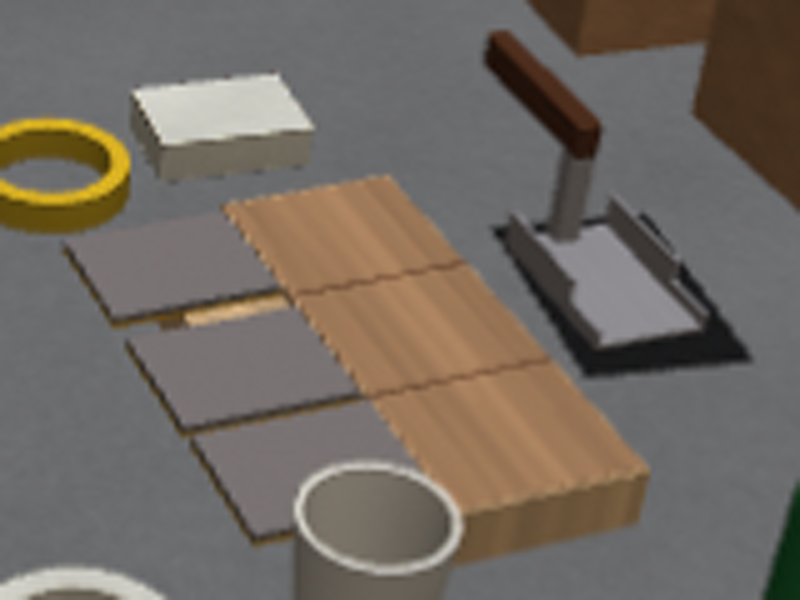

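```bash
cat > m.py <<'E'
from h import *
def A(*p): return [((x+.5)/3.7-.5+85,(y+.5)/3.7-.5+140) for x,y in p]
def B(*p): return [((x+.5)/3.8-.5+270,(y+.5)/3.8-.5+145) for x,y in p]
def C(*p): return [((x+.5)/5-.5+300,(y+.5)/5-.5+150) for x,y in p]
np.set_printoptions(precision=4,suppress=True)
print('mat',onplane('top',A((55,217),(182,227),(164,420),(37,411)),.002))
print('handle',onplane('top',A((57,384),(90,384),(94,549),(65,553)),.087))
print('blade',onplane('top',A((74,253),(158,250)),.006))
print('stand deck',onplane('top',A((208,59),(358,47),(386,437),(234,451)),.036))
print('plates',onplane('top',A((358,62),(492,52),(500,158),(366,168), (369,182),(502,168),(512,277),(376,289), (379,319),(514,304),(522,414),(388,427)),.038).round(4))
print('bay wall ends',onplane('top',B((331,42),(551,90),(562,374),(345,431)),.03))
print('plugs',onplane('top',B((82,136),(89,356)),.028)); print('blocks',onplane('top',B((39,229),(121,205),(130,243),(54,270),(164,339),(246,315),(258,357),(180,383)),.03))
print('weights',onplane('top',B((293,526),(390,528),(499,531)),.018),onplane('top',B((293,524),(390,534),(499,532)),.048))
# stereo on handle far-top corners in scene
print('scene handle top near end',onplane('scene',C((488,42),(506,32),(600,128),(574,152)),.089))
print('scene blade front',onplane('scene',C((601,345),(708,315)),.006))
E
python3 m.py
```

```text
mat [[0.6105 0.4627 0.002 ]
 [0.6032 0.3642 0.002 ]
 [0.4574 0.3742 0.002 ]
 [0.4633 0.472  0.002 ]]
handle [[0.4856 0.4178 0.087 ]
 [0.4858 0.3944 0.087 ]
 [0.372  0.3889 0.087 ]
 [0.369  0.4093 0.087 ]]
blade [[0.5828 0.4452 0.006 ]
 [0.5854 0.3806 0.006 ]]
stand deck [[0.7249 0.336  0.036 ]
 [0.734  0.2245 0.036 ]
 [0.448  0.1982 0.036 ]
 [0.437  0.3091 0.036 ]]
plates [[0.7224 0.2238 0.038 ]
 [0.7302 0.1251 0.038 ]
 [0.6516 0.1179 0.038 ]
 [0.6439 0.216  0.038 ]
 [0.6336 0.2136 0.038 ]
 [0.6443 0.1163 0.038 ]
 [0.5646 0.1079 0.038 ]
 [0.5553 0.2069 0.038 ]
 [0.5335 0.2043 0.038 ]
 [0.5449 0.1062 0.038 ]
 [0.4654 0.0994 0.038 ]
 [0.4554 0.1964 0.038 ]]
bay wall ends [[ 0.7291 -0.2562  0.03  ]
 [ 0.6957 -0.4175  0.03  ]
 [ 0.4895 -0.4218  0.03  ]
 [ 0.4487 -0.2639  0.03  ]]
plugs [[ 0.6594 -0.0758  0.028 ]
 [ 0.5015 -0.0812  0.028 ]]
blocks [[ 0.5919 -0.0451  0.03  ]
 [ 0.6095 -0.1038  0.03  ]
 [ 0.5822 -0.1102  0.03  ]
 [ 0.5626 -0.0559  0.03  ]
 [ 0.5138 -0.1345  0.03  ]
 [ 0.5311 -0.1932  0.03  ]
 [ 0.5012 -0.2017  0.03  ]
 [ 0.4825 -0.1459  0.03  ]]
weights [[ 0.3799 -0.2287  0.018 ]
 [ 0.3784 -0.299   0.018 ]
 [ 0.376  -0.3786  0.018 ]] [[ 0.385  -0.2231  0.048 ]
 [ 0.3779 -0.2913  0.048 ]
 [ 0.3791 -0.3687  0.048 ]]
scene handle top near end [[0.385  0.3891 0.089 ]
 [0.3754 0.4053 0.089 ]
 [0.4938 0.4112 0.089 ]
 [0.515  0.3847 0.089 ]]
scene blade front [[0.5885 0.3813 0.006 ]
 [0.575  0.4551 0.006 ]]
```

```bash
python3 -m pendant '{"translation":[[26,-24,0],[52,-48,0],[78,-72,0],[104,-96,0],[130,-120,0]],"rot":[[0,0,-0.148],[0,0,-0.296],[0,0,-0.444],[0,0,-0.592],[0,0,-0.74]],"claw":[100,100,100,100,100]}'
python3 -m pendant '{"translation":[[26,-24,0],[52,-48,0],[78,-72,0],[104,-96,0],[130,-120,0]],"rot":[[0,0,-0.148],[0,0,-0.296],[0,0,-0.444],[0,0,-0.592],[0,0,-0.74]],"claw":[100,100,100,100,100]}'
python3 -m pendant '{"translation":[[0,0,0],[0,0,0],[0,0,-20],[0,0,-40],[0,0,-60]],"rot":[[0,0,-0.148],[0,0,-0.296],[0,0,-0.444],[0,0,-0.592],[0,0,-0.74]],"claw":[100,100,100,100,100]}'
```

```text
clock: 0.6
tool_pos: [0.3103, 0.5288, 0.2464]
ee_rot: [-0.001, 0.486, 0.874, -0.001]
contact_force: [0.3, -0.8, -0.2]
width: 0.0854
clock: 1.1
tool_pos: [0.4409, 0.4075, 0.2458]
ee_rot: [-0.001, 0.771, 0.636, -0.001]
contact_force: [0.2, 0.1, -0.6]
width: 0.0853
clock: 1.6
tool_pos: [0.4407, 0.4073, 0.1847]
ee_rot: [-0.002, 0.95, 0.311, -0.001]
contact_force: [-0.2, 0.4, 0.7]
width: 0.0852
```

```bash
python3 -m pendant '{"translation":[[0,0,0],[0,0,0],[0,-1,-15],[0,-1,-30],[0,-1,-40]],"rot":[[0,0,-0.148],[0,0,-0.296],[0,0,-0.444],[0,0,-0.57],[0,0,-0.57]],"claw":[100,100,100,100,100]}'
python3 - <<'E'
from h import *
snap('top','g1',(60,190,160,310),5); snap('scene','g1s',(340,120,480,240),5)
E
```

```text
clock: 2.1
tool_pos: [0.4399, 0.4057, 0.143]
ee_rot: [-0.001, 0.999, 0.032, -0.002]
contact_force: [0.7, -0.1, -0.4]
width: 0.0854
```

View pics/g1.png

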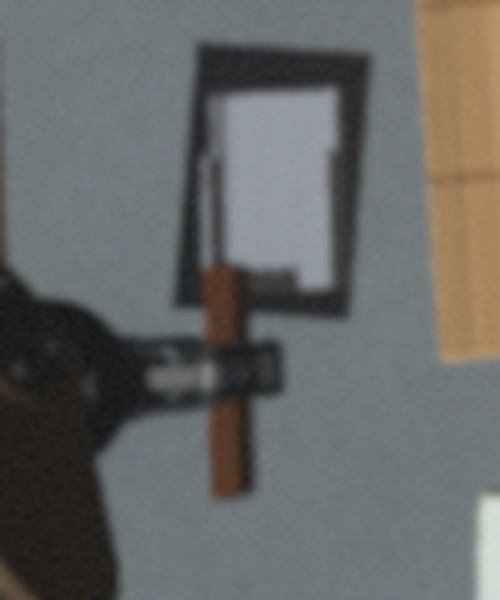

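View pics/g1s.png

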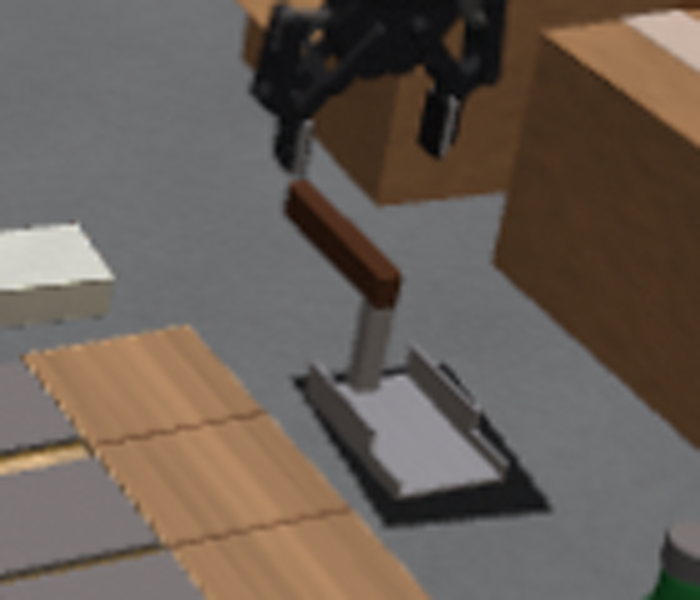

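The jaws straddle the handle, which sits at about (232,375) in the 5x top crop. I'll descend and grip.

```bash
python3 -m pendant '{"translation":[[0,0,-20],[0,0,-40],[0,0,-60],[0,0,-68],[0,0,-68]],"rot":[[0,0,0],[0,0,0],[0,0,0],[0,0,0],[0,0,0]],"claw":[100,100,100,100,100]}' 100
python3 -m pendant '{"translation":[[0,0,0],[0,0,0],[0,0,0],[0,0,0],[0,0,0]],"rot":[[0,0,0],[0,0,0],[0,0,0],[0,0,0],[0,0,0]],"claw":[40,20,0,0,0]}' 100
python3 -m pendant '{"translation":[[0,0,0],[0,0,0],[0,0,0],[0,0,0],[0,0,10]],"rot":[[0,0,0],[0,0,0],[0,0,0],[0,0,0],[0,0,0]],"claw":[0,0,0,0,0]}' 100
```

```text
clock: 2.7
tool_pos: [0.4389, 0.405, 0.0734]
ee_rot: [-0.0, 0.999, 0.034, -0.004]
contact_force: [-0.5, 0.0, -0.4]
width: 0.086
clock: 3.2
tool_pos: [0.4391, 0.4054, 0.0741]
ee_rot: [-0.001, 0.999, 0.034, -0.003]
contact_force: [2.5, -0.2, 1.1]
width: 0.0148
clock: 3.7
tool_pos: [0.4377, 0.4045, 0.0824]
ee_rot: [0.001, 0.999, 0.034, -0.005]
contact_force: [-0.7, 0.3, -1.7]
width: 0.0146
```

```bash
python3 -m pendant '{"translation":[[0,0,30],[0,0,60],[0,0,90],[0,0,110],[0,0,110]],"rot":[[0,0,0],[0,0,0],[0,0,0],[0,0,0],[0,0,0]],"claw":[0,0,0,0,0]}'
python3 -m pendant '{"translation":[[14,-40,0],[28,-80,0],[42,-120,0],[56,-160,0],[70,-200,0]],"rot":[[0,0,-0.02],[0,0,-0.04],[0,0,-0.065],[0,0,-0.065],[0,0,-0.065]],"claw":[0,0,0,0,0]}'
python3 -m pendant '{"translation":[[14,-40,0],[28,-80,0],[42,-120,0],[56,-160,0],[70,-200,0]],"rot":[[0,0,0],[0,0,0],[0,0,0],[0,0,0],[0,0,0]],"claw":[0,0,0,0,0]}'
python3 - <<'E'
from h import *
snap('top','g2',(160,100,440,300),2.8); snap('scene','g2s',(200,100,440,280),3.3);print(tool())
E
```

```text
clock: 4.2
tool_pos: [0.4395, 0.4056, 0.1969]
ee_rot: [-0.002, 0.999, 0.034, -0.002]
contact_force: [-0.3, 0.3, -1.2]
width: 0.0146
clock: 4.7
tool_pos: [0.5087, 0.2039, 0.195]
ee_rot: [-0.001, 1.0, 0.001, -0.003]
contact_force: [0.3, 0.1, -1.2]
width: 0.0144
clock: 5.2
tool_pos: [0.578, 0.0023, 0.1931]
ee_rot: [-0.002, 1.0, 0.001, -0.005]
contact_force: [0.9, 0.1, -1.5]
width: 0.0147
({'clock': 5.3, 'joint_positions': array([-1.76073870e-01,  1.32676598e-01,  1.86090510e+00, -2.66441355e-04,
        1.15609865e+00,  1.39771028e+00]), 'joint_velocities': array([ 0.06688054, -0.02237039,  0.03187047,  0.05702418,  0.03348086,
        0.0355179 ]), 'tau': array([ -1.20703965, -33.38492632, -28.61890554,  -0.17688808,
        -0.14939151,  -0.14788093]), 'tool_pos': array([ 0.57920952, -0.00062382,  0.19343009]), 'ee_rot': array([-5.82532335e-04,  9.99990780e-01, -1.43972812e-03, -4.00351309e-03]), 'contact_force': array([-0.54214838,  0.36602971, -1.27685868]), 'wrist_torque': array([0.08600805, 0.08976788, 0.01461284]), 'width': 0.014517801587988507}, array([ 0.57920952, -0.00062382,  0.19343009]), array([[ 0.9999638 , -0.00288409, -0.00800527],
       [-0.00287477, -0.99999518,  0.00117658],
       [-0.00800863, -0.00115353, -0.99996727]]))
```

View pics/g2.png

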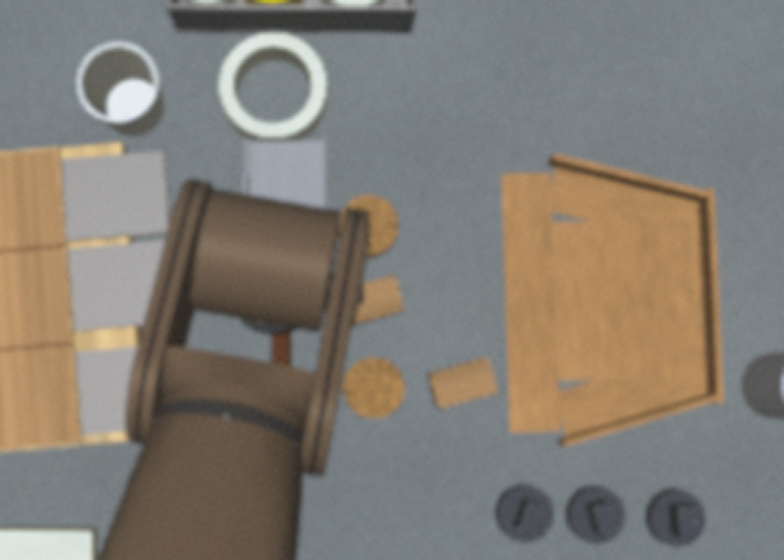

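View pics/g2s.png

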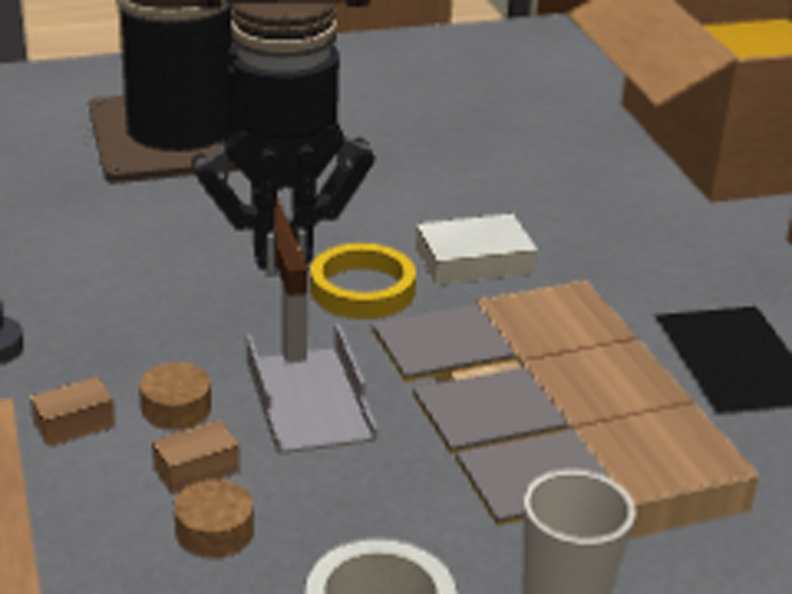

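```bash
python3 - <<'E'
from h import *
np.set_printoptions(precision=4,suppress=True)
B=lambda *p:[((x+.5)/2.8-.5+160,(y+.5)/2.8-.5+100) for x,y in p]
S=lambda *p:[((x+.5)/3.3-.5+200,(y+.5)/3.3-.5+100) for x,y in p]
print(onplane('top',B((243,140),(327,138)),.124))
print(onplane('scene',S((283,450),(374,438)),.124))
print(onplane('top',B((272,138)),.048), onplane('top',B((162,150),(165,235)),.038))
E
```

```text
[[ 0.7219  0.04    0.124 ]
 [ 0.7242 -0.0348  0.124 ]]
[[ 0.7264 -0.0355  0.124 ]
 [ 0.7267  0.0286  0.124 ]]
[[0.7414 0.018  0.048 ]] [[0.7314 0.1253 0.038 ]
 [0.6482 0.121  0.038 ]]
```

```bash
python3 -m pendant '{"translation":[[-2,4,-35],[-2,4,-70],[-2,4,-100],[-2,4,-116],[-2,4,-117]],"rot":[[0,0,0],[0,0,0],[0,0,0],[0,0,0],[0,0,0]],"claw":[0,0,0,0,0]}'
python3 -m pendant '{"translation":[[0,0,0],[0,0,0],[0,-10,0],[0,-20,0],[0,-30,0]],"rot":[[0,0,0],[0,0,0],[0,0,0],[0,0,0],[0,0,0]],"claw":[0,0,0,0,0]}'
```

```text
clock: 5.8
tool_pos: [0.5754, 0.0043, 0.0738]
ee_rot: [-0.001, 1.0, -0.001, -0.006]
contact_force: [0.2, 0.3, -1.1]
width: 0.0146
clock: 6.3
tool_pos: [0.5758, -0.0268, 0.0745]
ee_rot: [-0.001, 1.0, -0.001, -0.006]
contact_force: [-0.7, -1.1, -1.2]
width: 0.0146
```

```bash
Z='"rot":[[0,0,0],[0,0,0],[0,0,0],[0,0,0],[0,0,0]],"claw":[0,0,0,0,0]}'
python3 -m pendant '{"translation":[[0,-15,0],[0,-30,0],[0,-45,0],[0,-60,0],[0,-75,0]],"rot":[[0,0,0],[0,0,0],[0,0,0],[0,0,0],[0,0,0]],"claw":[0,0,0,0,0]}'
python3 -m pendant '{"translation":[[0,-15,0],[-2,-30,0],[-4,-45,0],[-6,-60,0],[-8,-75,0]],"rot":[[0,0,0],[0,0,0],[0,0,0],[0,0,0],[0,0,0]],"claw":[0,0,0,0,0]}'
python3 -m pendant '{"translation":[[-1,-15,0],[-2,-30,0],[-3,-45,0],[-4,-60,0],[-5,-74,0]],"rot":[[0,0,0],[0,0,0],[0,0,0],[0,0,0],[0,0,0]],"claw":[0,0,0,0,0]}'
python3 - <<'E'
from h import *
snap('top','s1',(220,100,440,300),2.8); snap('scene','s1s',(80,140,320,320),3)
E
```

```text
clock: 6.8
tool_pos: [0.5758, -0.1033, 0.0745]
ee_rot: [-0.001, 1.0, -0.002, -0.006]
contact_force: [-0.2, 0.3, -0.4]
width: 0.015
clock: 7.3
tool_pos: [0.5675, -0.1795, 0.0745]
ee_rot: [-0.001, 1.0, -0.002, -0.006]
contact_force: [0.2, 0.5, -1.4]
width: 0.0142
clock: 7.8
tool_pos: [0.5624, -0.2548, 0.0744]
ee_rot: [-0.001, 1.0, -0.002, -0.006]
contact_force: [0.5, 0.9, -1.4]
width: 0.0143
```

View pics/s1s.png

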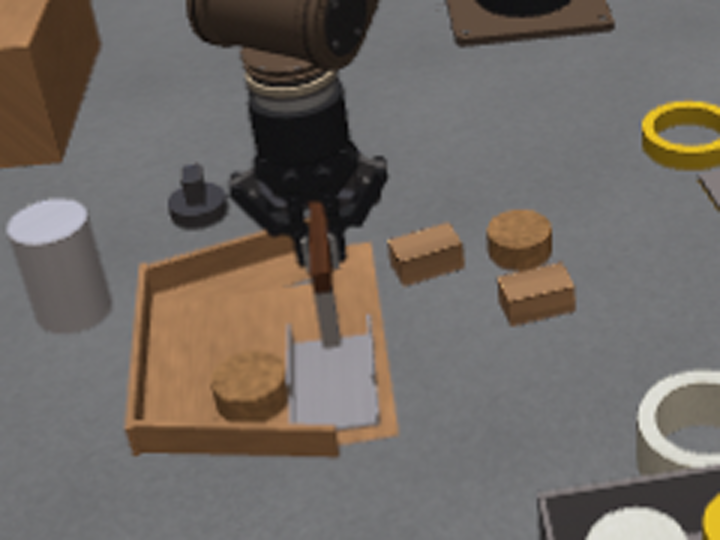

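View pics/s1.png

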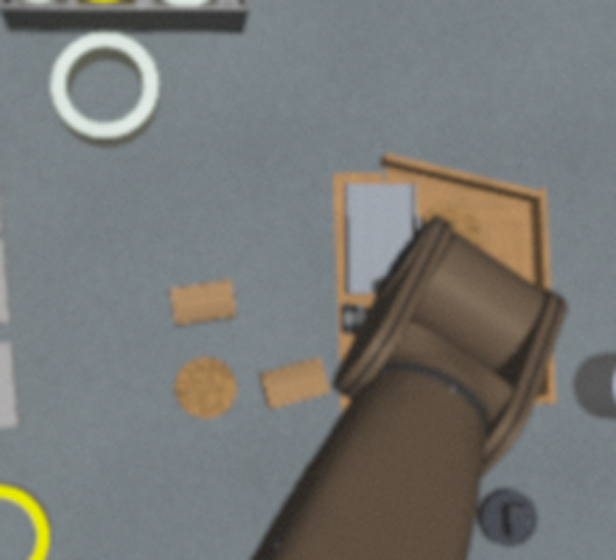

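```bash
python3 -m pendant '{"translation":[[0,5,30],[0,5,60],[-15,45,60],[-30,90,60],[-45,135,60]],"rot":[[0,0,0],[0,0,0],[0,0,0],[0,0,0],[0,0,0]],"claw":[0,0,0,0,0]}'
python3 -m pendant '{"translation":[[-5,35,0],[-10,70,0],[-15,105,0],[-15,125,0],[-15,125,-25]],"rot":[[0,0,0],[0,0,0],[0,0,0],[0,0,0],[0,0,0]],"claw":[0,0,0,0,0]}'
python3 -m pendant '{"translation":[[0,0,-12],[0,0,-25],[0,0,-35],[0,-10,-35],[0,-20,-35]],"rot":[[0,0,0],[0,0,0],[0,0,0],[0,0,0],[0,0,0]],"claw":[0,0,0,0,0]}'
```

```text
clock: 8.4
tool_pos: [0.5169, -0.1194, 0.135]
ee_rot: [-0.001, 1.0, -0.003, -0.005]
contact_force: [1.1, 0.4, -2.2]
width: 0.0147
clock: 8.9
tool_pos: [0.5044, 0.0079, 0.1133]
ee_rot: [-0.0, 1.0, -0.001, -0.001]
contact_force: [1.2, -0.5, -2.2]
width: 0.0149
clock: 9.4
tool_pos: [0.5045, -0.0131, 0.0782]
ee_rot: [-0.0, 1.0, -0.001, -0.001]
contact_force: [0.5, 0.6, -1.6]
width: 0.0142
```

```bash
python3 -m pendant '{"translation":[[0,-15,-3],[0,-30,-4],[0,-45,-4],[0,-60,-4],[0,-75,-4]],"rot":[[0,0,0],[0,0,0],[0,0,0],[0,0,0],[0,0,0]],"claw":[0,0,0,0,0]}'
python3 -m pendant '{"translation":[[0,-16,0],[0,-32,0],[0,-48,0],[0,-64,0],[0,-80,0]],"rot":[[0,0,0],[0,0,0],[0,0,0],[0,0,0],[0,0,0]],"claw":[0,0,0,0,0]}'
python3 -m pendant '{"translation":[[0,-16,0],[0,-32,0],[0,-48,0],[0,-64,0],[0,-80,0]],"rot":[[0,0,0],[0,0,0],[0,0,0],[0,0,0],[0,0,0]],"claw":[0,0,0,0,0]}'
python3 - <<'E'
from h import *
snap('top','s2',(220,100,440,300),2.8); snap('scene','s2s',(80,140,320,320),3)
E
```

```text
clock: 9.9
tool_pos: [0.5046, -0.0897, 0.0746]
ee_rot: [-0.0, 1.0, -0.001, -0.001]
contact_force: [0.2, 0.1, -1.1]
width: 0.0148
clock: 10.4
tool_pos: [0.5046, -0.171, 0.0746]
ee_rot: [-0.0, 1.0, -0.001, -0.001]
contact_force: [0.6, 1.3, -1.2]
width: 0.0151
clock: 10.9
tool_pos: [0.5045, -0.2523, 0.0745]
ee_rot: [-0.0, 1.0, -0.001, -0.001]
contact_force: [1.1, -0.0, -1.5]
width: 0.0145
```

View pics/s2s.png

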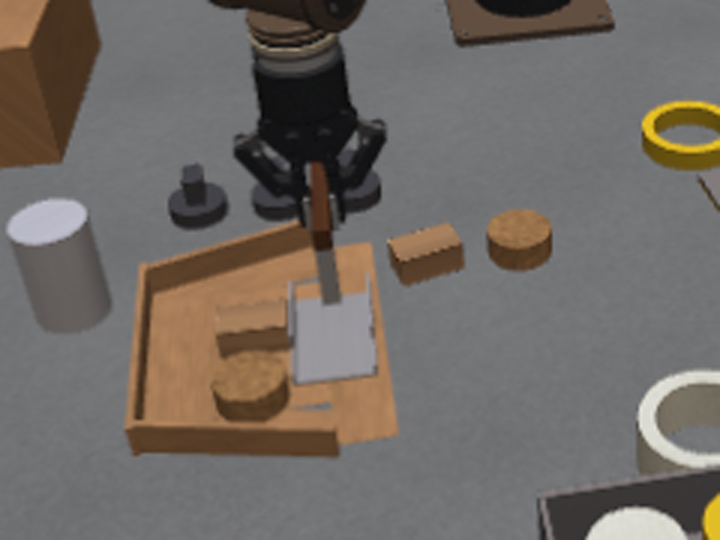

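```bash
python3 -m pendant '{"translation":[[0,5,30],[0,5,60],[-15,45,60],[-30,90,60],[-45,135,60]],"rot":[[0,0,0],[0,0,0],[0,0,0],[0,0,0],[0,0,0]],"claw":[0,0,0,0,0]}'
python3 -m pendant '{"translation":[[-6,35,0],[-12,70,0],[-18,105,0],[-19,125,0],[-19,125,-25]],"rot":[[0,0,0],[0,0,0],[0,0,0],[0,0,0],[0,0,0]],"claw":[0,0,0,0,0]}'
python3 -m pendant '{"translation":[[0,0,-12],[0,0,-25],[0,0,-38],[0,-10,-38],[0,-20,-38]],"rot":[[0,0,0],[0,0,0],[0,0,0],[0,0,0],[0,0,0]],"claw":[0,0,0,0,0]}'
```

```text
clock: 11.5
tool_pos: [0.4592, -0.117, 0.1351]
ee_rot: [0.0, 1.0, -0.003, -0.0]
contact_force: [0.5, 0.5, -1.7]
width: 0.0147
clock: 12.0
tool_pos: [0.4423, 0.0101, 0.113]
ee_rot: [0.001, 1.0, -0.001, 0.004]
contact_force: [0.5, -1.1, -1.4]
width: 0.0146
clock: 12.5
tool_pos: [0.4422, -0.0106, 0.075]
ee_rot: [0.001, 1.0, -0.001, 0.004]
contact_force: [-0.2, -0.7, -0.2]
width: 0.0146
```

```bash
python3 -m pendant '{"translation":[[0,-15,0],[0,-30,0],[0,-45,0],[0,-60,0],[0,-75,0]],"rot":[[0,0,0],[0,0,0],[0,0,0],[0,0,0],[0,0,0]],"claw":[0,0,0,0,0]}'
python3 -m pendant '{"translation":[[1,-16,0],[2,-32,0],[3,-48,0],[4,-64,0],[6,-80,0]],"rot":[[0,0,0],[0,0,0],[0,0,0],[0,0,0],[0,0,0]],"claw":[0,0,0,0,0]}'
python3 -m pendant '{"translation":[[1,-16,0],[2,-32,0],[3,-48,0],[4,-64,0],[4,-80,0]],"rot":[[0,0,0],[0,0,0],[0,0,0],[0,0,0],[0,0,0]],"claw":[0,0,0,0,0]}'
python3 - <<'E'
from h import *
snap('top','s3',(220,100,440,300),2.8); snap('scene','s3s',(80,140,320,320),3)
E
```

```text
clock: 13.0
tool_pos: [0.4427, -0.0874, 0.0761]
ee_rot: [0.001, 1.0, -0.001, 0.004]
contact_force: [0.6, 0.3, -2.0]
width: 0.0147
clock: 13.5
tool_pos: [0.4489, -0.1691, 0.0769]
ee_rot: [0.001, 1.0, -0.002, 0.005]
contact_force: [-0.1, 0.5, 0.2]
width: 0.0147
clock: 14.0
tool_pos: [0.453, -0.2504, 0.0769]
ee_rot: [0.001, 1.0, -0.002, 0.005]
contact_force: [0.1, 1.6, -1.1]
width: 0.0145
```

View pics/s3s.png

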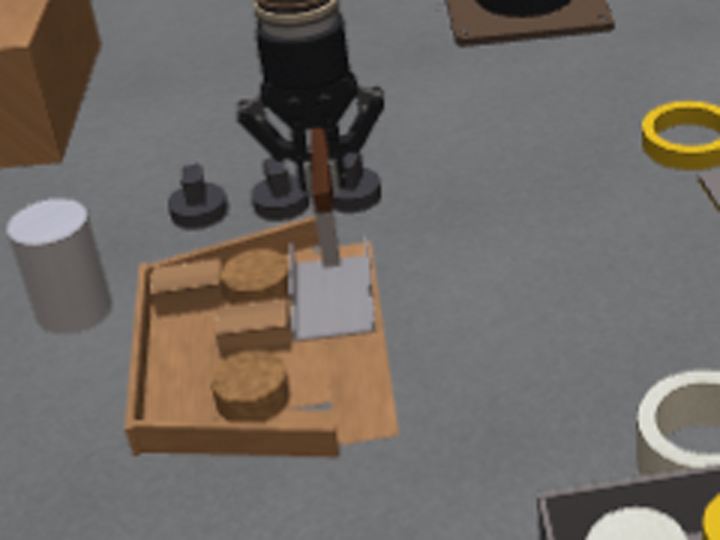

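View pics/s3.png

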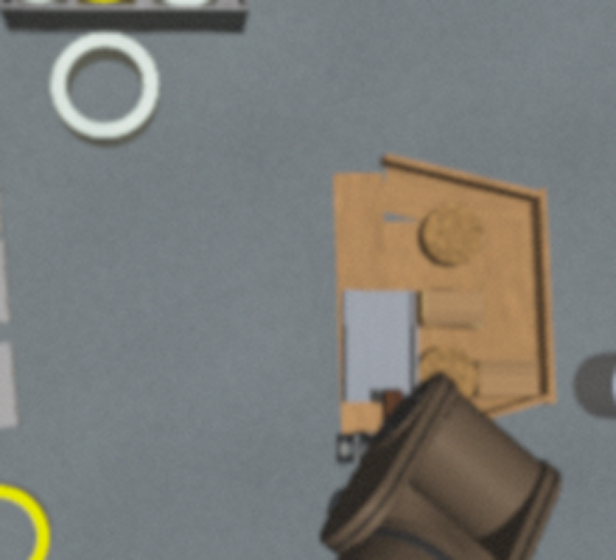

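```bash
python3 -m pendant '{"translation":[[0,6,40],[0,10,80],[5,40,120],[10,70,160],[15,100,190]],"rot":[[0,0,0],[0,0,0],[0,0,0.1],[0,0,0.2],[0,0,0.3]],"claw":[0,0,0,0,0]}'
python3 -m pendant '{"translation":[[6,20,0],[12,40,0],[18,60,0],[24,80,0],[30,100,0]],"rot":[[0,0,0.14],[0,0,0.28],[0,0,0.42],[0,0,0.56],[0,0,0.7]],"claw":[0,0,0,0,0]}'
python3 -m pendant '{"translation":[[6,10,0],[12,20,0],[18,30,0],[24,40,0],[30,50,0]],"rot":[[0,0,0.14],[0,0,0.28],[0,0,0.42],[0,0,0.56],[0,0,0.66]],"claw":[0,0,0,0,0]}'
python3 - <<'E'
from h import *
np.set_printoptions(precision=4,suppress=True)
def A(*p): return [((x+.5)/3.7-.5+85,(y+.5)/3.7-.5+140) for x,y in p]
P=onplane('top',A((358,62),(492,52),(500,158),(366,168), (369,182),(502,168),(512,277),(376,289), (379,319),(514,304),(522,414),(388,427)),.038)
D=onplane('top',A((208,59),(358,47),(386,437),(234,451)),.036)
o=(D[1]+D[2])/2; th=np.arctan2(*( (D[1]-D[2])+(D[0]-D[3]))[[1,0]]); print('yaw',th,o)
c,s=np.cos(th),np.sin(th)
for i in range(3):
    q=P[4*i:4*i+4]-o; S=np.c_[c*q[:,0]+s*q[:,1],-s*q[:,0]+c*q[:,1]]; print(S.tolist(), S.mean(0))
im=snap('top','s4',(220,100,440,300),2.8);snap('scene','s4s',(180,50,460,260),2.8)
print(tool()[1:],tool()[0]['joint_positions'])
def B(*p): return [((x+.5)/2.8-.5+220,(y+.5)/2.8-.5+100) for x,y in p]
E
```

```text
clock: 14.6
tool_pos: [0.4686, -0.1508, 0.27]
ee_rot: [0.002, 0.989, 0.148, 0.007]
contact_force: [1.1, -0.7, -2.3]
width: 0.0149
clock: 15.1
tool_pos: [0.4985, -0.0497, 0.2697]
ee_rot: [-0.0, 0.877, 0.481, 0.007]
contact_force: [-0.2, 0.9, -1.1]
width: 0.0147
clock: 15.6
tool_pos: [0.5284, 0.001, 0.2693]
ee_rot: [-0.002, 0.671, 0.741, 0.006]
contact_force: [-0.2, -0.1, -1.2]
width: 0.0146
yaw 0.0924344314799862 [0.591  0.2114 0.036 ]
[[0.1319464570198511, 0.00019697757784418492], [0.13055745579732023, -0.09879826935773328], [0.05171441080613238, -0.09867666014933463], [0.05303407341772053, -0.00024595831759786045]] [ 0.0918 -0.0494]
[[0.04255713592022691, -0.0017130030996994404], [0.044245801500194346, -0.09956728551900344], [-0.03592305261252589, -0.10060497301353126], [-0.036002475733812926, -0.0011649640823775754]] [ 0.0037 -0.0508]
[[-0.05795757628410864, -0.0017350284880837674], [-0.055627905973599, -0.10049806459667518], [-0.13547973271387073, -0.09988901873188744], [-0.1364692805329234, -0.0023592882083151474]] [-0.0964 -0.0511]
(array([0.5286, 0.0013, 0.2693]), array([[-0.095 ,  0.9955,  0.0049],
       [ 0.9954,  0.095 ,  0.0132],
       [ 0.0127,  0.0062, -0.9999]])) [-0.1958 -0.0584  1.9146  0.0145  1.2831 -0.2951]
```

View pics/s4.png

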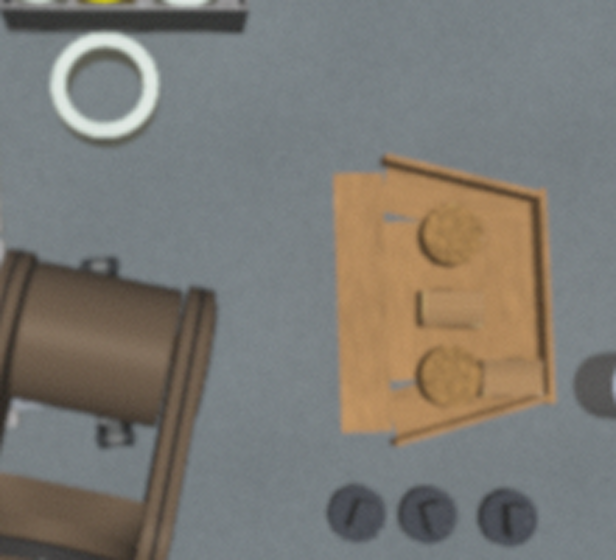

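View pics/s4s.png

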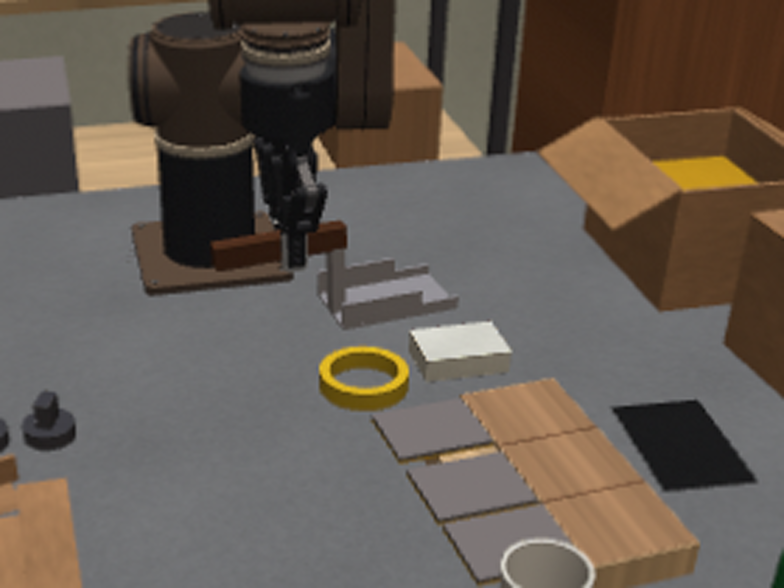

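```bash
cat > flip.py <<'E'
from h import *
np.set_printoptions(precision=3,suppress=True)
th=0.0924; O=np.array([.591,.2114,0]); c,s=np.cos(th),np.sin(th)
ex=np.array([c,s,0]); ey=np.array([-s,c,0]); ez=np.array([0,0,1.])
R0=np.c_[ey,ex,-ez]
def S2W(p): return O+p[0]*ex+p[1]*ey+p[2]*ez
GX,GZ=.145,.072   # tip ahead of TCP, TCP above blade underside
def pose(sx,tipy,bot,ang):   # flat turner: tip y, underside z; then rotated ang(deg) about pivot (y -.001,z .030)
    P=np.array([sx,-.001,.030]); t=np.array([sx,tipy-GX,bot+GZ])-P
    a=np.radians(ang); t=np.array([0,t[1]*np.cos(a)+t[2]*np.sin(a),-t[1]*np.sin(a)+t[2]*np.cos(a)])
    return S2W(P+t), R.from_rotvec(-a*ex).as_matrix()@R0
def rel(T,Rt):
    _,p,M=tool()
    return ((T-p)*1000).round(1), R.from_matrix(Rt@M.T).as_rotvec().round(3)
E
python3 - <<'E'
from flip import *
for a in (0,20,40,60,80,90,100):
    T,Rt=pose(.004,-.066,.018,a); print(a,T,*rel(T+[0,0,.06],Rt))
E
```

```text
0 [0.614 0.002 0.09 ] [  85.9    0.3 -119.3] [-0.013  0.005 -0.003]
20 [0.611 0.035 0.158] [ 82.8  33.4 -51.1] [-0.361 -0.028 -0.004]
40 [0.606 0.089 0.211] [77.8 87.7  1.7] [-0.708 -0.061 -0.005]
60 [0.6   0.158 0.242] [ 71.4 156.6  32.6] [-1.056 -0.094 -0.006]
80 [0.593 0.233 0.247] [ 64.4 232.   37.9] [-1.403 -0.127 -0.007]
90 [0.59  0.271 0.24 ] [ 61.  269.2  30.7] [-1.577 -0.143 -0.007]
100 [0.586 0.306 0.226] [ 57.7 304.6  17.1] [-1.751 -0.16  -0.007]
```

```bash
python3 -m pendant '{"translation":[[16,15,10],[32,30,20],[48,50,30],[64,70,40],[78,88,40]],"rot":[[-0.14,-0.013,0],[-0.28,-0.025,0],[-0.42,-0.037,0],[-0.56,-0.05,0],[-0.7,-0.06,0]],"claw":[0,0,0,0,0]}'
python3 -m pendant '{"translation":[[-2,25,10],[-4,50,15],[-7,80,20],[-10,110,20],[-13,140,20]],"rot":[[-0.14,-0.013,0],[-0.28,-0.025,0],[-0.42,-0.037,0],[-0.56,-0.05,0],[-0.7,-0.06,0]],"claw":[0,0,0,0,0]}'
python3 - <<'E'
from flip import *
for a in (80,90,100):
    T,Rt=pose(.004,-.066,.018,a); print(a,T,*rel(T+[0,0,.06],Rt))
print(tool()[0]['joint_positions'],tool()[1])
E
```

```text
clock: 16.2
tool_pos: [0.6079, 0.0904, 0.3124]
ee_rot: [0.254, 0.633, 0.695, -0.227]
contact_force: [-0.4, -1.5, -1.9]
width: 0.0145
clock: 16.7
tool_pos: [0.5946, 0.2319, 0.3326]
ee_rot: [0.478, 0.514, 0.566, -0.433]
contact_force: [0.2, 0.3, -1.8]
width: 0.0147
80 [0.593 0.233 0.247] [ -1.6   1.4 -25.3] [ 0.005  0.002 -0.005]
90 [0.59  0.271 0.24 ] [ -5.1  38.6 -32.6] [-0.169 -0.015 -0.005]
100 [0.586 0.306 0.226] [ -8.4  74.  -46.2] [-0.343 -0.031 -0.005]
[ 0.539  0.506  1.492 -1.218  1.889  0.524] [0.595 0.232 0.333]
```

```bash
python3 -m pendant '{"translation":[[-3,20,-14],[-5,40,-30],[-7,60,-40],[-8,74,-46],[-8,74,-46]],"rot":[[-0.1,-0.01,0],[-0.2,-0.018,0],[-0.3,-0.027,0],[-0.343,-0.031,0],[-0.343,-0.031,0]],"claw":[0,0,0,0,0]}'
python3 - <<'E'
from flip import *
print(tool()[0]['joint_positions'],tool()[1])
T,Rt=pose(.004,-.066,.018,100); print(*rel(T+[0,0,.06],Rt))
snap('scene','f1s',(180,30,480,260),2.6)
E
```

```text
clock: 17.2
tool_pos: [0.586, 0.3065, 0.2823]
ee_rot: [0.567, 0.429, 0.478, -0.516]
contact_force: [-0.4, -0.4, -2.4]
width: 0.0148
[ 0.629  0.739  1.401 -1.431  2.109  0.554] [0.586 0.307 0.282]
[ 0.2 -0.6  4.1] [ 0.002 -0.006 -0.007]
```

View pics/f1s.png

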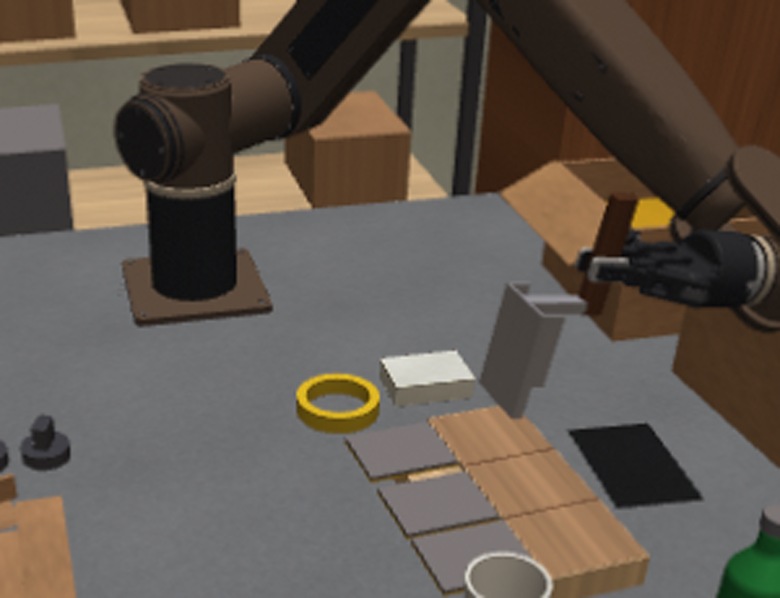

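```bash
python3 -m pendant '{"translation":[[3,-32,20],[7,-64,40],[10,-96,55],[13,-130,60],[16,-164,60]],"rot":[[0.14,0.013,0],[0.28,0.025,0],[0.42,0.037,0],[0.56,0.05,0],[0.7,0.063,0]],"claw":[0,0,0,0,0]}'
python3 -m pendant '{"translation":[[2,-25,0],[4,-50,-10],[7,-75,-20],[10,-100,-40],[13,-125,-60]],"rot":[[0.14,0.013,0],[0.28,0.025,0],[0.42,0.037,0],[0.56,0.05,0],[0.7,0.063,0]],"claw":[0,0,0,0,0]}'
python3 - <<'E'
from flip import *
print(tool()[1]); T,Rt=pose(.004,-.12,.10,0); print(*rel(T,Rt))
E
```

```text
clock: 17.75
tool_pos: [0.6029, 0.1404, 0.3488]
ee_rot: [0.37, 0.586, 0.642, -0.328]
contact_force: [-0.3, -1.5, -1.2]
width: 0.0152
clock: 18.25
tool_pos: [0.6161, 0.0137, 0.2925]
ee_rot: [0.128, 0.669, 0.726, -0.101]
contact_force: [0.6, -0.2, -2.1]
width: 0.0145
[0.616 0.014 0.293]
[   3.3  -65.8 -120.5] [0.323 0.052 0.011]
```

```bash
python3 -m pendant '{"translation":[[1,-25,-20],[2,-50,-45],[3,-66,-75],[3,-66,-105],[3,-66,-120]],"rot":[[0.14,0.02,0.004],[0.28,0.042,0.008],[0.323,0.052,0.011],[0.323,0.052,0.011],[0.323,0.052,0.011]],"claw":[0,0,0,0,0]}'
python3 - <<'E'
from flip import *
print(tool()[1],tool()[2]); T,Rt=pose(.004,-.12,.012,0); print(*rel(T,Rt))
snap('top','f2',(160,120,320,280),3.7); snap('scene','f2s',(240,100,440,270),3.5)
E
```

```text
clock: 18.75
tool_pos: [0.6176, -0.0544, 0.1712]
ee_rot: [-0.0, 0.675, 0.738, -0.001]
contact_force: [-0.7, -0.3, -1.6]
width: 0.0146
[ 0.618 -0.054  0.171] [[-0.088  0.996 -0.001]
 [ 0.996  0.088 -0.001]
 [-0.    -0.001 -1.   ]]
[  1.8   2.3 -87.2] [ 0.001 -0.001  0.004]
```

View pics/f2s.png

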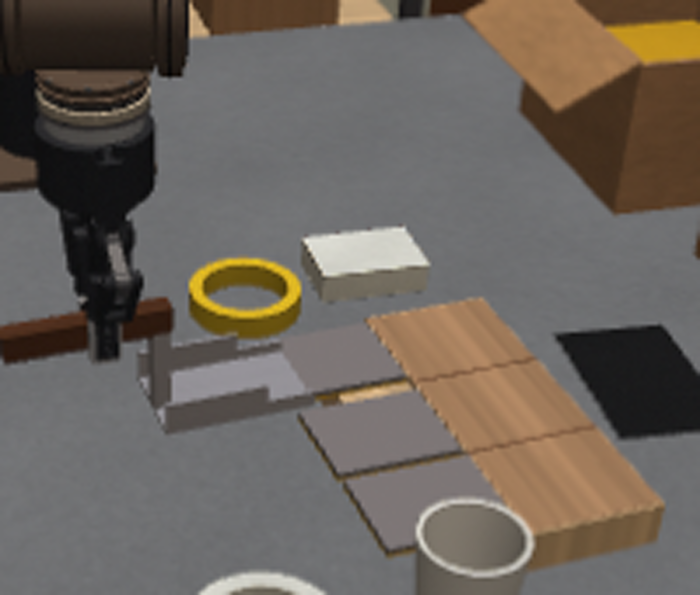

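View pics/f2.png

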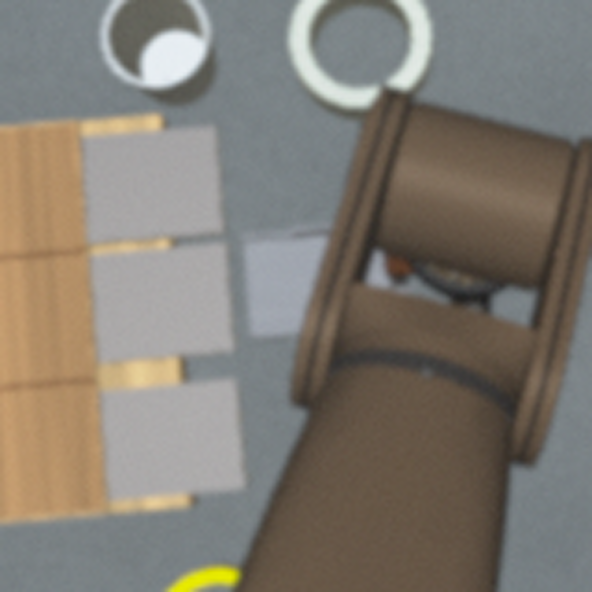

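```bash
python3 -m pendant '{"translation":[[0,-3,-25],[0,-3,-50],[1,-3,-75],[1,-3,-87],[1,-3,-87]],"rot":[[0,0,0.002],[0,0,0.004],[0,0,0.004],[0,0,0.004],[0,0,0.004]],"claw":[0,0,0,0,0]}'
python3 - <<'E'
from flip import *
print(tool()[1],tool()[2][2]); T,Rt=pose(.004,-.12,.012,0); print(*rel(T,Rt))
snap('top','f3',(200,160,280,240),7); snap('scene','f3s',(260,170,400,270),5.5)
E
```

```text
clock: 19.35
tool_pos: [0.618, -0.0548, 0.0836]
ee_rot: [-0.002, 0.672, 0.74, -0.002]
contact_force: [-0.3, -0.3, -1.1]
width: 0.0145
[ 0.618 -0.055  0.084] [ 0.001 -0.005 -1.   ]
[1.4 2.7 0.4] [-0.    -0.005 -0.004]
```

View pics/f3s.png

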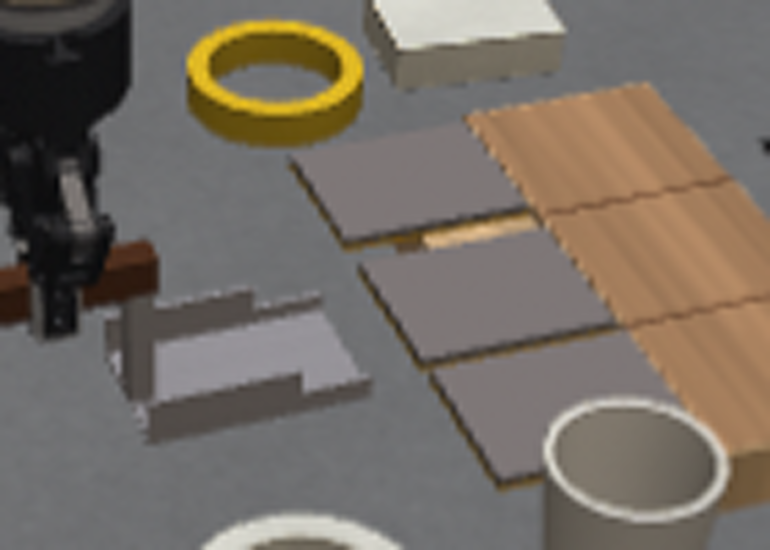

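View pics/f3.png

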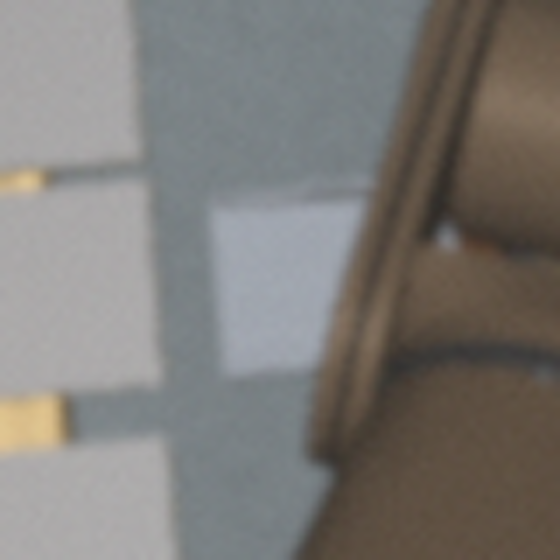

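```bash
python3 - <<'E'
from flip import *
B=lambda *p:[((x+.5)/7-.5+200,(y+.5)/7-.5+160) for x,y in p]
C=lambda *p:[((x+.5)/5.5-.5+260,(y+.5)/5.5-.5+170) for x,y in p]
def st(P): q=P-O; return np.c_[q@ex,q@ey]
print(st(onplane('top',B((210,202),(224,377)),.015)))
print('plate edge',st(onplane('top',B((148,182),(160,385)),.038)))
print('scene tip',st(onplane('scene',C((371,377)),.024)),'plate',st(onplane('scene',C((362,264),(428,360)),.038)))
print('expected tip', (tool()[1]-O)@ey+.145,(tool()[1]-O)@ex)
E
```

```text
[[ 0.036 -0.121]
 [-0.033 -0.121]]
plate edge [[ 0.043 -0.101]
 [-0.036 -0.099]]
scene tip [[ 0.035 -0.122]] plate [[-0.032 -0.101]
 [ 0.047 -0.099]]
expected tip -0.12335152255961188 0.0038916846085872473
```

```bash
sed -i 's/GX,GZ=.145/GX,GZ=.1465/' flip.py; python3 -m pendant '{"translation":[[1,12,-1],[0,24,-1],[-1,36,-1],[-2,47,-1],[-3,56,-1]],"rot":[[0,0,0],[0,0,0],[0,0,0],[0,0,0],[0,0,0]],"claw":[0,0,0,0,0]}'
python3 - <<'E'
from flip import *
p=tool()[1]; print(p,'tip',(p-O)@ey+.1465,(p-O)@ex, tool()[0]['contact_force'])
for a in (0,3,8,16,24,32):
    T,Rt=pose(.004,-.066,.018,a); print(a,*rel(T,Rt))
snap('top','f4',(200,160,280,240),7); snap('scene','f4s',(260,170,400,270),5.5)
E
```

```text
clock: 19.95
tool_pos: [0.6164, 0.0021, 0.0849]
ee_rot: [-0.0, 0.672, 0.741, -0.0]
contact_force: [-0.5, -1.1, -0.8]
width: 0.0147
[0.616 0.002 0.085] tip -0.06428699558566908 0.005962371139874625 [-0.465 -1.128 -0.754]
0 [-1.8 -1.9  5.1] [ 0.001 -0.001 -0.004]
3 [-2.1  1.5 16.1] [-0.051 -0.006 -0.004]
8 [-2.8  8.5 33.9] [-0.138 -0.014 -0.004]
16 [-4.1 22.7 61.1] [-0.277 -0.027 -0.004]
24 [-5.7 40.6 85.9] [-0.416 -0.04  -0.004]
32 [ -7.7  61.8 108.1] [-0.555 -0.053 -0.004]
```

View pics/f4s.png

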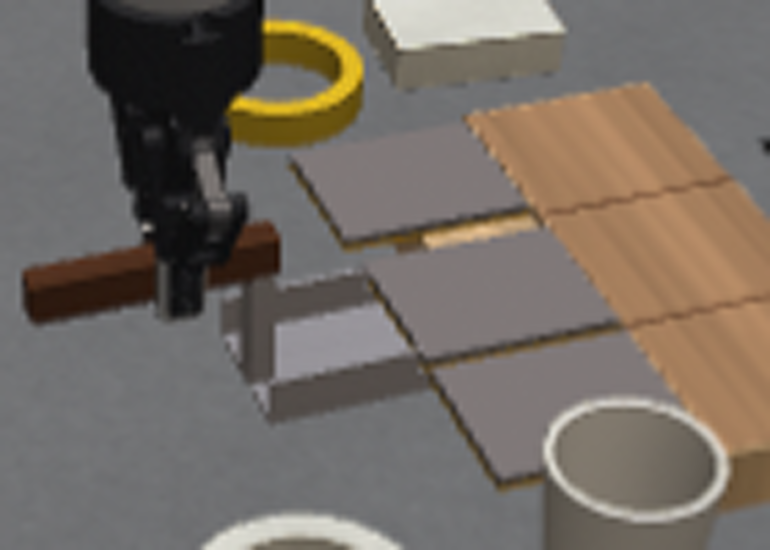

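```bash
python3 -m pendant '{"translation":[[-2,-2,5],[-2,1,16],[-2,5,25],[-3,9,34],[-3,15,48]],"rot":[[0,0,-0.004],[-0.051,-0.006,-0.004],[-0.095,-0.01,-0.004],[-0.138,-0.014,-0.004],[-0.208,-0.02,-0.004]],"claw":[0,0,0,0,0]}'
python3 - <<'E'
from flip import *
p=tool()[1]; print(tool()[0]['contact_force'])
for a in (12,18,24,30,36,42):
    T,Rt=pose(.004,-.066,.018,a); print(a,*rel(T,Rt))
snap('scene','f5s',(260,130,400,270),4)
E
```

```text
clock: 20.55
tool_pos: [0.6126, 0.016, 0.1326]
ee_rot: [0.077, 0.67, 0.735, -0.072]
contact_force: [-0.4, 0.5, -2.5]
width: 0.0144
[-0.373  0.458 -2.456]
12 [0.4 1.2 0. ] [ 0.002 -0.002  0.001]
18 [-0.7 12.9 19.8] [-0.102 -0.012  0.001]
24 [-1.9 26.7 38.2] [-0.206 -0.022  0.001]
30 [-3.4 42.2 55.1] [-0.31  -0.031  0.002]
36 [-5.  59.5 70.2] [-0.415 -0.041  0.002]
42 [-6.7 78.2 83.5] [-0.519 -0.05   0.002]
```

View pics/f5s.png

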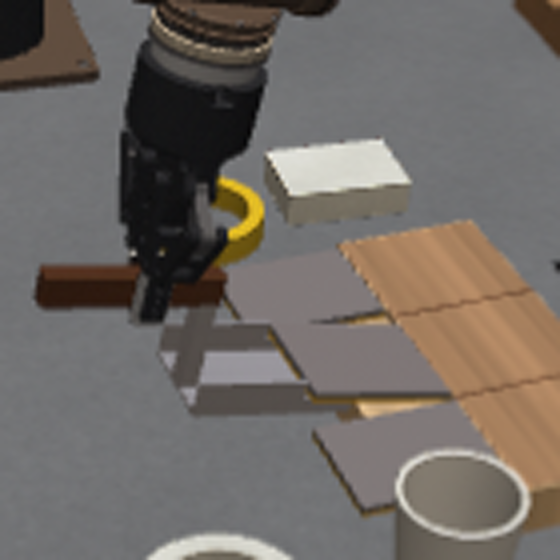

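Plate 2 is lifting as planned; its edge rests on the rims. I'll continue.

```bash
python3 -m pendant '{"translation":[[-1,13,20],[-2,27,38],[-3,42,55],[-5,59,70],[-7,78,83]],"rot":[[-0.102,-0.012,0],[-0.206,-0.02,0],[-0.31,-0.03,0],[-0.415,-0.04,0],[-0.519,-0.05,0]],"claw":[0,0,0,0,0]}'
python3 - <<'E'
from flip import *
print(tool()[0]['contact_force'])
for a in (42,48,54,60,66,72):
    T,Rt=pose(.004,-.066,.018,a); print(a,*rel(T,Rt))
snap('scene','f6s',(260,110,400,270),3.6)
E
```

```text
clock: 21.1
tool_pos: [0.6072, 0.0962, 0.2199]
ee_rot: [0.268, 0.629, 0.689, -0.241]
contact_force: [0.9, -0.5, -2.4]
width: 0.0148
[ 0.936 -0.526 -2.403]
42 [-1.3 -1.9 -3.7] [ 0.004  0.005 -0.001]
48 [-3.2 18.1  7.5] [-0.1   -0.005 -0.001]
54 [-5.1 39.2 16.5] [-0.204 -0.015 -0.002]
60 [-7.2 61.  23.3] [-0.308 -0.025 -0.002]
66 [-9.3 83.5 27.8] [-0.413 -0.034 -0.002]
72 [-11.4 106.3  29.8] [-0.517 -0.044 -0.002]
```

View pics/f6s.png

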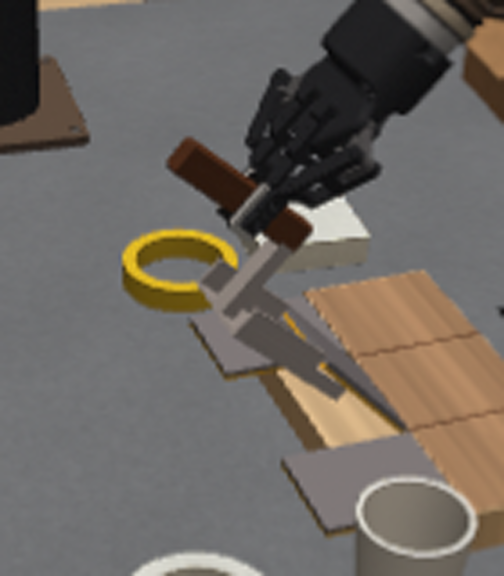

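Plate 2 is at about 42°, with its lower edge in the corner of the step. Still good.

```bash
python3 -m pendant '{"translation":[[-3,18,7],[-5,39,16],[-7,61,23],[-9,83,28],[-11,106,30]],"rot":[[-0.1,-0.005,0],[-0.204,-0.015,0],[-0.308,-0.025,0],[-0.413,-0.034,0],[-0.517,-0.044,0]],"claw":[0,0,0,0,0]}'
python3 - <<'E'
from flip import *
print(tool()[0]['contact_force'],tool()[0]['joint_positions'])
for a in (72,78,84,90,96,102):
    T,Rt=pose(.004,-.066,.018,a); print(a,*rel(T,Rt))
snap('scene','f7s',(260,110,420,270),3.6)
E
```

```text
clock: 21.65
tool_pos: [0.5972, 0.2045, 0.2537]
ee_rot: [0.438, 0.542, 0.597, -0.398]
contact_force: [0.6, -3.1, 3.4]
width: 0.0148
[ 0.59  -3.126  3.402] [ 0.494  0.523  1.565 -1.104  1.746  0.62 ]
72 [-1.4 -2.  -4. ] [ 0.01   0.001 -0.004]
78 [-3.5 21.  -4.4] [-0.094 -0.009 -0.004]
84 [-5.6 43.7 -7.1] [-0.198 -0.019 -0.004]
90 [ -7.7  66.  -12.2] [-0.303 -0.029 -0.004]
96 [ -9.7  87.7 -19.7] [-0.407 -0.039 -0.003]
102 [-11.6 108.5 -29.3] [-0.511 -0.049 -0.003]
```

View pics/f7s.png

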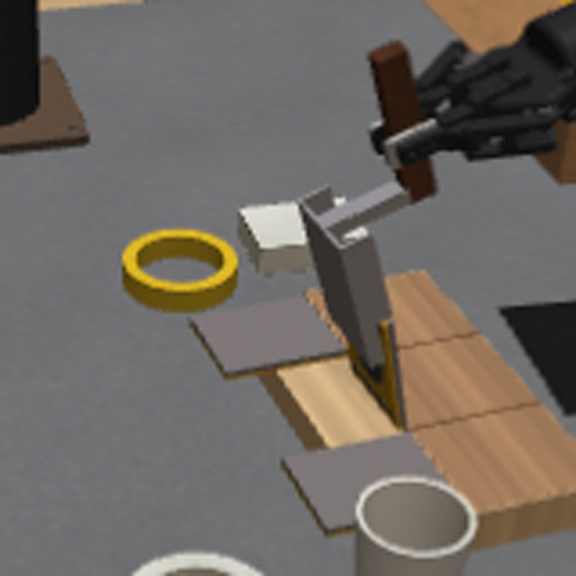

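```bash
python3 -m pendant '{"translation":[[-3,20,-1],[-5,43,-3],[-7,66,-8],[-9,87,-14],[-11,100,-18]],"rot":[[-0.094,-0.009,0],[-0.198,-0.019,0],[-0.303,-0.029,0],[-0.407,-0.039,0],[-0.45,-0.043,0]],"claw":[0,0,0,0,0]}'
python3 - <<'E'
from flip import *
print(tool()[0]['contact_force'],tool()[0]['joint_positions'])
for a in (90,96,102):
    T,Rt=pose(.004,-.066,.018,a); print(a,*rel(T,Rt))
snap('scene','f8s',(260,110,420,270),3.6)
E
```

```text
clock: 22.2
tool_pos: [0.5852, 0.3066, 0.2305]
ee_rot: [0.56, 0.433, 0.484, -0.514]
contact_force: [0.4, -0.4, -2.0]
width: 0.0147
[ 0.36  -0.388 -2.02 ] [ 0.63   0.804  1.396 -1.376  2.091  0.625]
90 [  4.4 -36.1  11. ] [ 0.158  0.002 -0.005]
96 [  2.4 -14.4   3.5] [ 0.054 -0.007 -0.004]
102 [ 0.4  6.4 -6.1] [-0.05  -0.017 -0.003]
```

View pics/f8s.png

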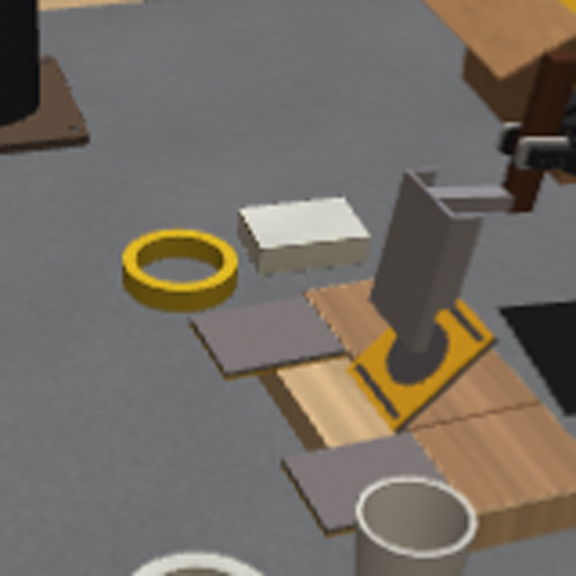

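```bash
python3 -m pendant '{"translation":[[2,-20,20],[5,-50,45],[8,-80,70],[11,-115,90],[14,-150,100]],"rot":[[0.1,0.01,0],[0.24,0.02,0],[0.38,0.034,0],[0.52,0.045,0],[0.66,0.06,0]],"claw":[0,0,0,0,0]}'
python3 -m pendant '{"translation":[[-10,-30,0],[-20,-65,-10],[-35,-100,-20],[-50,-135,-35],[-65,-170,-50]],"rot":[[0.14,0.013,0],[0.28,0.025,0],[0.42,0.037,0],[0.56,0.05,0],[0.7,0.063,0]],"claw":[0,0,0,0,0]}'
python3 - <<'E'
from flip import *
print(tool()[1]); T,Rt=pose(-.0965,-.12,.10,0); print(*rel(T,Rt))
snap('top','f9',(120,130,280,290),3.6); snap('scene','f9s',(260,110,420,270),3.6)
E
```

```text
clock: 22.75
tool_pos: [0.5992, 0.156, 0.3322]
ee_rot: [0.374, 0.577, 0.642, -0.338]
contact_force: [1.1, -0.4, -1.9]
width: 0.0147
clock: 23.25
tool_pos: [0.5337, -0.0155, 0.2834]
ee_rot: [0.133, 0.661, 0.73, -0.11]
contact_force: [0.1, -1.6, -1.9]
width: 0.0145
[ 0.534 -0.016  0.283]
[ -14.2  -47.3 -111.4] [ 0.344  0.048 -0.008]
```

View pics/f9.png

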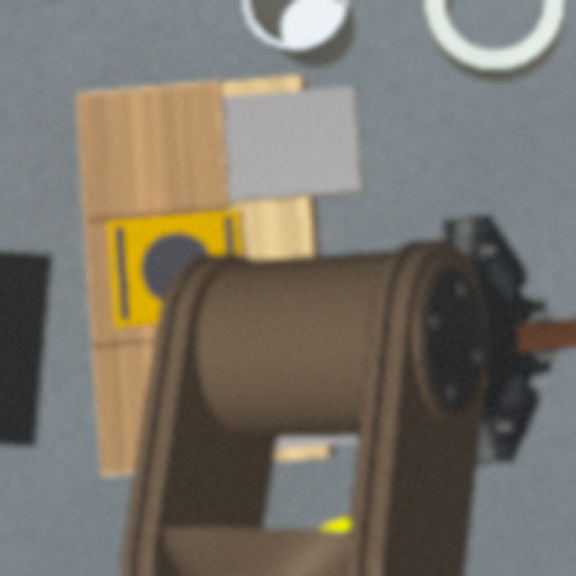

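View pics/f9s.png

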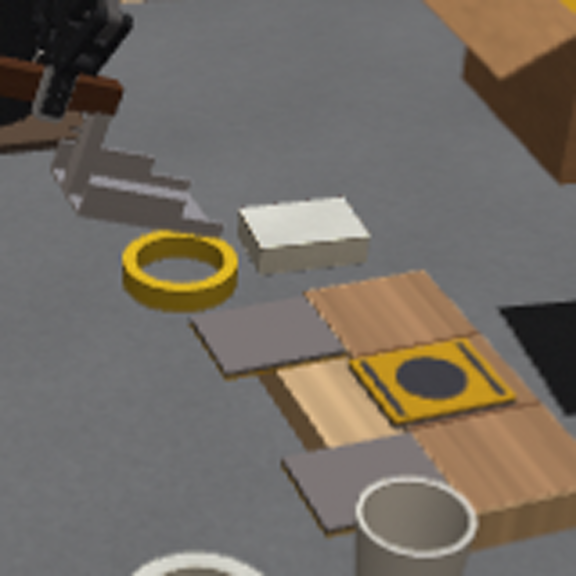

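```bash
python3 - <<'E'
from flip import *
def st(P): q=P-O; return np.c_[q@ex,q@ey]
B=lambda *p:[((x+.5)/3.6-.5+120,(y+.5)/3.6-.5+130) for x,y in p]
print('plate2',st(onplane('top',B((107,219),(240,209),(112,328)),.044)))
print('ring top/right/bot',onplane('top',[(219.5,273),(238,291.5),(219.5,310)],.024), st(onplane('top',[(219.5,273),(238,291.5)],.024)))
E
```

```text
plate2 [[ 0.046  0.092]
 [ 0.044 -0.009]
 [-0.036  0.093]]
ring top/right/bot [[0.407 0.117 0.024]
 [0.357 0.067 0.024]
 [0.307 0.116 0.024]] [[-0.192 -0.077]
 [-0.246 -0.122]]
```

```bash
python3 -m pendant '{"translation":[[-5,-15,-20],[-9,-30,-45],[-14,-47,-75],[-14,-49,-105],[-14,-49,-112]],"rot":[[0.14,0.02,-0.004],[0.28,0.042,-0.008],[0.344,0.048,-0.008],[0.344,0.048,-0.008],[0.344,0.048,-0.008]],"claw":[0,0,0,0,0]}'
python3 -m pendant '{"translation":[[0,0,-25],[0,0,-50],[0,0,-75],[0,0,-87],[0,0,-87]],"rot":[[0,0,0],[0,0,0],[0,0,0],[0,0,0],[0,0,0]],"claw":[0,0,0,0,0]}'
python3 - <<'E'
from flip import *
def st(P): q=P-O; return np.c_[q@ex,q@ey]
p=tool()[1]; print(p,tool()[2][2],'tip',(p-O)@ey+.1465,(p-O)@ex)
T,Rt=pose(-.0965,-.066,.012,0); print(*rel(T,Rt))
snap('top','h1',(200,170,280,270),5.5); snap('scene','h1s',(240,140,380,240),5.5)
E
```

```text
clock: 23.85
tool_pos: [0.5156, -0.0708, 0.1665]
ee_rot: [-0.004, 0.678, 0.735, -0.006]
contact_force: [-0.8, 1.1, -1.2]
width: 0.0147
clock: 24.35
tool_pos: [0.515, -0.0701, 0.0786]
ee_rot: [-0.005, 0.678, 0.735, -0.006]
contact_force: [0.3, 0.5, -0.9]
width: 0.0144
[ 0.515 -0.07   0.079] [-0.001 -0.016 -1.   ] tip -0.12679973437333977 -0.10169732058101709
[-0.4 61.   5.4] [ 0.002 -0.016  0.011]
```

View pics/h1.png

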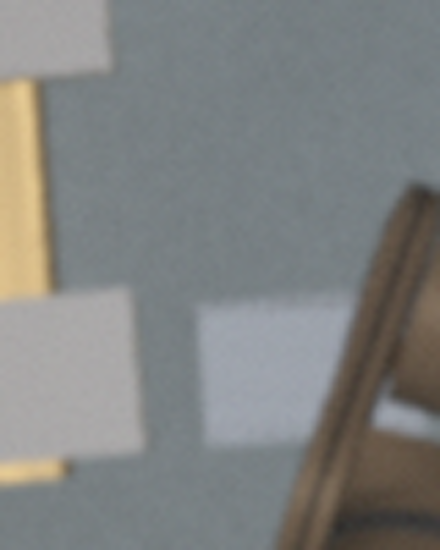

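View pics/h1s.png

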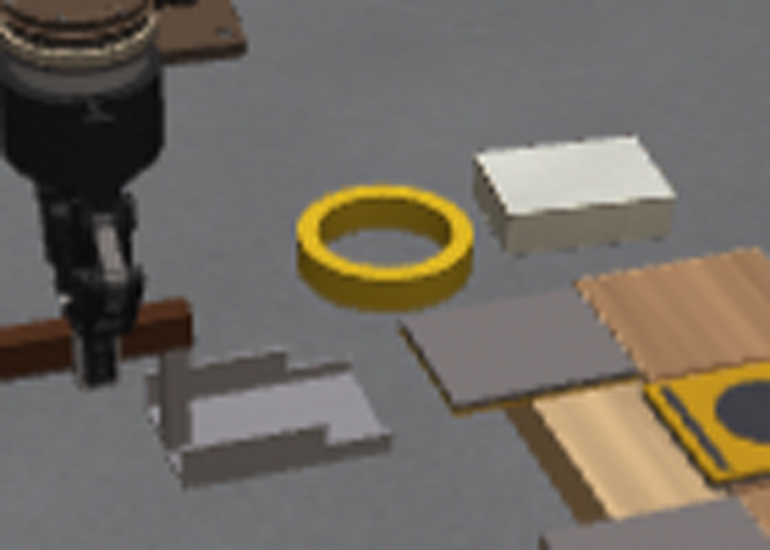

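```bash
python3 -m pendant '{"translation":[[0,5,5],[0,18,5],[0,33,5],[0,48,5],[0,61,5]],"rot":[[0.002,-0.016,0.011],[0.002,-0.016,0.011],[0.002,-0.016,0.011],[0.002,-0.016,0.011],[0.002,-0.016,0.011]],"claw":[0,0,0,0,0]}'
python3 - <<'E'
from flip import *
p=tool()[1]; print(p,tool()[2][2],'tip',(p-O)@ey+.1465,(p-O)@ex,tool()[0]['contact_force'])
for a in (0,3,5.5,8,12):
    T,Rt=pose(-.0965,-.066,.018,a); print(a,*rel(T,Rt))
snap('scene','h2s',(240,140,380,240),5.5)
E
```

```text
clock: 24.95
tool_pos: [0.5164, -0.008, 0.0859]
ee_rot: [0.002, 0.674, 0.739, 0.001]
contact_force: [0.6, -0.1, -0.8]
width: 0.0148
[ 0.516 -0.008  0.086] [-0.002  0.004 -1.   ] tip -0.06504138940363788 -0.094516995328215 [ 0.633 -0.089 -0.841]
0 [-1.9 -1.1  4.1] [ 0.002  0.004 -0.   ]
3 [-2.2  2.3 15.1] [-0.051 -0.001 -0.   ]
5.5 [-2.5  5.6 24.1] [-0.094 -0.005 -0.001]
8 [-2.8  9.2 33. ] [-0.137 -0.009 -0.001]
12 [-3.5 15.9 46.8] [-0.207 -0.015 -0.001]
```

View pics/h2s.png

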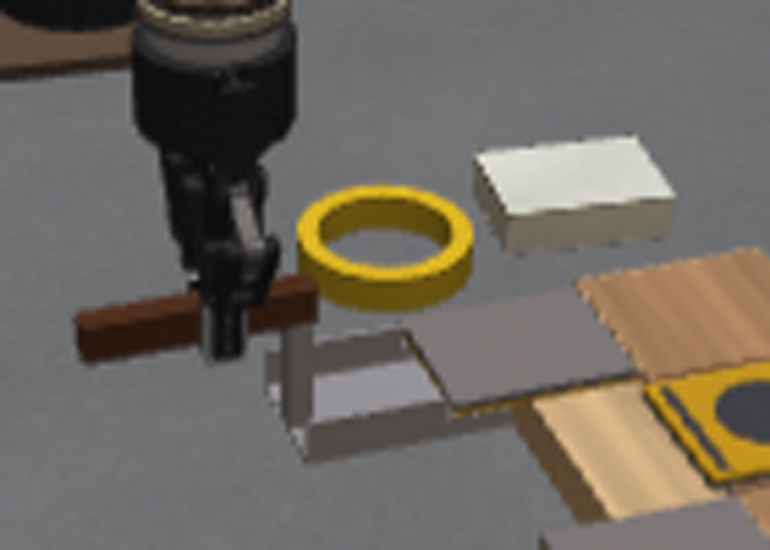

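The blade sits correctly under plate 3, with the rim notch at its edge. I'll run the same flip.

```bash
python3 -m pendant '{"translation":[[-2,-1,4],[-2,2,15],[-2,6,24],[-3,9,33],[-3,16,47]],"rot":[[0,0.004,0],[-0.051,-0.001,0],[-0.094,-0.005,0],[-0.137,-0.009,0],[-0.207,-0.015,0]],"claw":[0,0,0,0,0]}'
python3 - <<'E'
from flip import *
print(tool()[0]['contact_force'])
for a in (12,18,24,30,36,42):
    T,Rt=pose(-.0965,-.066,.018,a); print(a,*rel(T,Rt))
E
```

```text
clock: 25.5
tool_pos: [0.5124, 0.0086, 0.1325]
ee_rot: [0.077, 0.67, 0.735, -0.072]
contact_force: [-0.1, 0.4, -2.2]
width: 0.0147
[-0.147  0.396 -2.235]
12 [ 0.5 -0.7  0.2] [ 0.002 -0.003  0.   ]
18 [-0.6 11.  19.9] [-0.103 -0.012  0.   ]
24 [-1.8 24.8 38.3] [-0.207 -0.022  0.001]
30 [-3.3 40.3 55.2] [-0.311 -0.032  0.001]
36 [-4.9 57.6 70.4] [-0.415 -0.041  0.001]
42 [-6.6 76.3 83.6] [-0.52  -0.051  0.001]
```

```bash
python3 -m pendant '{"translation":[[-1,11,20],[-2,25,38],[-3,40,55],[-5,58,69],[-7,76,82]],"rot":[[-0.103,-0.012,0],[-0.207,-0.022,0],[-0.311,-0.032,0],[-0.415,-0.041,0],[-0.52,-0.05,0]],"claw":[0,0,0,0,0]}'
python3 - <<'E'
from flip import *
print(tool()[0]['contact_force'],tool()[0]['joint_positions'])
for a in (42,48,54,60,66,72):
    T,Rt=pose(-.0965,-.066,.018,a); print(a,*rel(T,Rt))
snap('scene','h3s',(260,90,420,260),3.5)
E
```

```text
clock: 26.0
tool_pos: [0.5056, 0.0849, 0.2164]
ee_rot: [0.267, 0.629, 0.688, -0.243]
contact_force: [-0.4, -1.9, -1.5]
width: 0.0148
[-0.427 -1.937 -1.535] [ 0.27   0.102  1.969 -0.754  1.318  0.472]
42 [ 0.2  0.1 -0.3] [0.006 0.002 0.002]
48 [-1.7 20.1 10.9] [-0.099 -0.007  0.002]
54 [-3.7 41.2 20. ] [-0.203 -0.017  0.002]
60 [-5.7 63.1 26.8] [-0.307 -0.027  0.002]
66 [-7.8 85.5 31.2] [-0.411 -0.036  0.001]
72 [ -9.9 108.4  33.3] [-0.516 -0.046  0.001]
```

View pics/h3s.png

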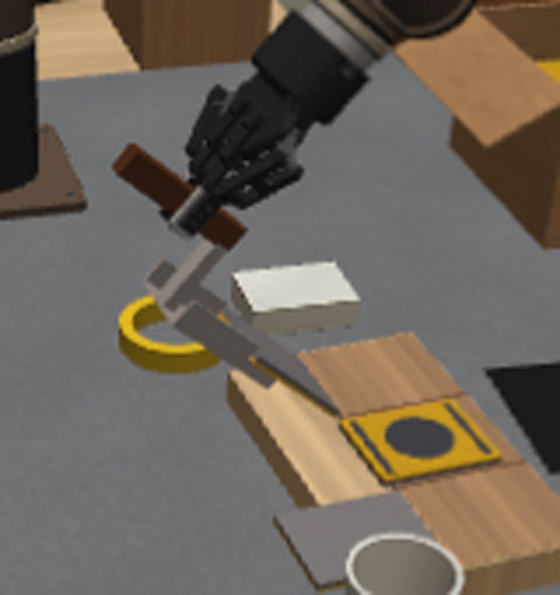

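```bash
python3 -m pendant '{"translation":[[-2,20,12],[-4,41,21],[-6,63,28],[-8,85,33],[-10,108,36]],"rot":[[-0.099,-0.007,0],[-0.203,-0.017,0],[-0.307,-0.027,0],[-0.411,-0.036,0],[-0.516,-0.046,0]],"claw":[0,0,0,0,0]}'
python3 - <<'E'
from flip import *
print(tool()[0]['contact_force'],tool()[0]['joint_positions'])
for a in (72,78,84,90,96,102):
    T,Rt=pose(-.0965,-.066,.018,a); print(a,*rel(T,Rt))
snap('scene','h4s',(260,90,420,260),3.5)
E
```

```text
clock: 26.55
tool_pos: [0.496, 0.1955, 0.2541]
ee_rot: [0.436, 0.543, 0.597, -0.398]
contact_force: [0.0, -1.1, -2.0]
width: 0.0146
[ 0.027 -1.058 -1.996] [ 0.558  0.36   1.791 -1.051  1.765  0.703]
72 [-0.2 -2.3 -4.4] [ 0.007 -0.001 -0.001]
78 [-2.3 20.6 -4.7] [-0.097 -0.01  -0.001]
84 [-4.4 43.4 -7.4] [-0.201 -0.02  -0.001]
90 [ -6.5  65.7 -12.6] [-0.305 -0.03  -0.001]
96 [ -8.5  87.4 -20. ] [-0.41  -0.039 -0.   ]
102 [-10.4 108.2 -29.6] [-0.514 -0.049 -0.   ]
```

View pics/h4s.png

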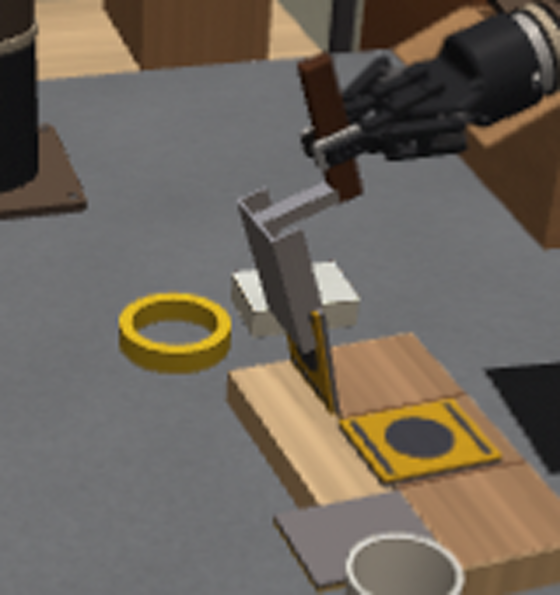

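```bash
python3 -m pendant '{"translation":[[-2,20,-1],[-4,43,-3],[-6,66,-8],[-8,87,-14],[-10,100,-18]],"rot":[[-0.094,-0.009,0],[-0.198,-0.019,0],[-0.303,-0.029,0],[-0.407,-0.039,0],[-0.45,-0.043,0]],"claw":[0,0,0,0,0]}'
python3 - <<'E'
from flip import *
print(tool()[0]['contact_force'],tool()[0]['joint_positions'])
snap('scene','h5s',(260,90,420,260),3.5)
E
```

```text
clock: 27.1
tool_pos: [0.4859, 0.2977, 0.2341]
ee_rot: [0.562, 0.436, 0.481, -0.513]
contact_force: [0.9, -0.4, 0.7]
width: 0.014
[ 0.894 -0.372  0.672] [ 0.704  0.669  1.615 -1.271  2.129  0.746]
```

View pics/h5s.png

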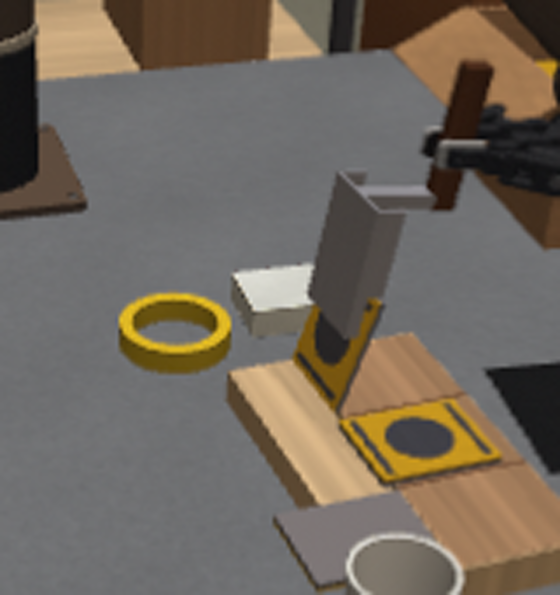

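```bash
python3 -m pendant '{"translation":[[2,-5,5],[5,-40,40],[8,-70,65],[11,-105,85],[14,-140,90]],"rot":[[0,0,0],[0.14,0.012,0],[0.28,0.025,0],[0.42,0.037,0],[0.56,0.05,0]],"claw":[0,0,0,0,0]}'
python3 -m pendant '{"translation":[[35,-25,0],[70,-50,0],[105,-80,-10],[140,-110,-20],[160,-150,-30]],"rot":[[0.14,0.013,0],[0.28,0.025,0],[0.42,0.037,0],[0.56,0.05,0],[0.7,0.063,0]],"claw":[0,0,0,0,0]}'
python3 - <<'E'
from flip import *
print(tool()[1]); T,Rt=pose(.0918,-.12,.10,0); print(*rel(T,Rt))
snap('top','i1',(120,130,280,290),3.6); snap('scene','i1s',(260,110,420,270),3.6)
E
```

```text
clock: 27.65
tool_pos: [0.5002, 0.157, 0.3265]
ee_rot: [0.406, 0.563, 0.619, -0.366]
contact_force: [0.6, -0.5, -0.6]
width: 0.0146
clock: 28.15
tool_pos: [0.6619, 0.0052, 0.2981]
ee_rot: [0.169, 0.658, 0.72, -0.143]
contact_force: [-0.3, 0.3, -2.3]
width: 0.0147
[0.662 0.005 0.298]
[  45.1  -50.7 -126.1] [0.443 0.057 0.003]
```

View pics/i1.png

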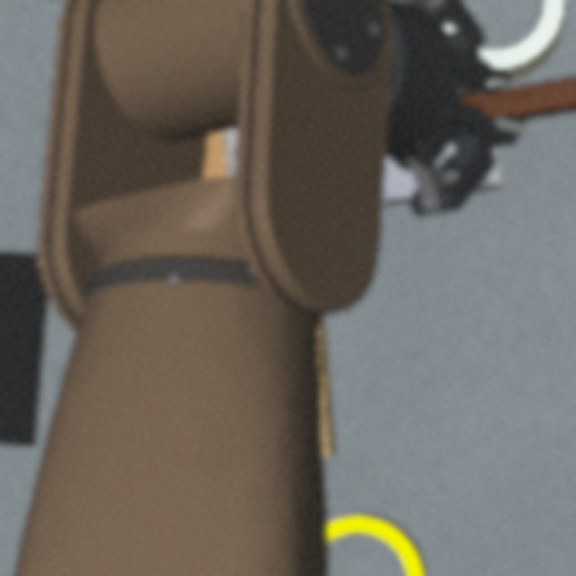

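View pics/i1s.png

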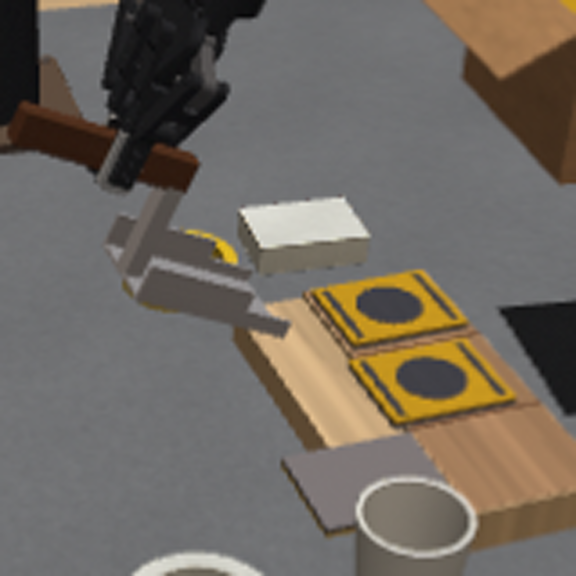

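```bash
python3 - <<'E'
from flip import *
def st(P): q=P-O; return np.c_[q@ex,q@ey]
im=cv2.imread('pics/top0.png')
B=lambda *p:[((x+.5)/2.8-.5+160,(y+.5)/2.8-.5+100) for x,y in p]
print('roll outer L,R,bottom(near),top',st(onplane('top',B((218,86),(327,86),(272,138),(272,31)),.048)))
print('cup rim',st(onplane('top',B((76,83),(160,83),(118,124),(118,41)),.09)))
T,Rt=pose(.086,-.107,.10,0); print(*rel(T,Rt))
E
```

```text
roll outer L,R,bottom(near),top [[ 0.187 -0.159]
 [ 0.178 -0.264]
 [ 0.132 -0.206]
 [ 0.237 -0.215]]
cup rim [[ 0.19  -0.031]
 [ 0.183 -0.108]
 [ 0.148 -0.067]
 [ 0.226 -0.072]]
[  38.5  -30.1 -126.1] [0.45  0.053 0.015]
```

```bash
python3 -m pendant '{"translation":[[10,-15,-5],[20,-30,-15],[30,-40,-35],[38,-34,-60],[38,-34,-85]],"rot":[[0.14,0.016,0.004],[0.28,0.032,0.008],[0.42,0.048,0.013],[0.45,0.053,0.015],[0.45,0.053,0.015]],"claw":[0,0,0,0,0]}'
python3 - <<'E'
from flip import *
T,Rt=pose(.086,-.107,.012,0); print(*rel(T,Rt))
E
```

```text
clock: 28.75
tool_pos: [0.6999, -0.0399, 0.2135]
ee_rot: [0.001, 0.675, 0.738, 0.002]
contact_force: [-0.5, -0.4, -1.6]
width: 0.0148
[   0.2    6.8 -129.5] [-0.001  0.004  0.004]
```

```bash
python3 -m pendant '{"translation":[[0,2,-30],[0,2,-60],[0,2,-90],[0,2,-118],[0,2,-129]],"rot":[[0,0.004,0.004],[0,0.004,0.004],[0,0.004,0.004],[0,0.004,0.004],[0,0.004,0.004]],"claw":[0,0,0,0,0]}'
python3 - <<'E'
from flip import *
p=tool()[1]; print(p,tool()[2][2],'tip',(p-O)@ey+.1465,(p-O)@ex)
T,Rt=pose(.086,-.066,.012,0); print(*rel(T,Rt))
snap('top','j1',(200,120,300,220),5.5); snap('scene','j1s',(280,180,420,280),5.5)
E
```

```text
clock: 29.25
tool_pos: [0.6971, -0.0383, 0.0812]
ee_rot: [-0.002, 0.674, 0.739, -0.001]
contact_force: [-1.3, -0.9, -0.5]
width: 0.0148
[ 0.697 -0.038  0.081] [ 0.003 -0.005 -1.   ] tip -0.1119639462159299 0.08262780589680875
[-0.9 46.1  2.8] [-0.002 -0.005  0.001]
```

View pics/j1.png

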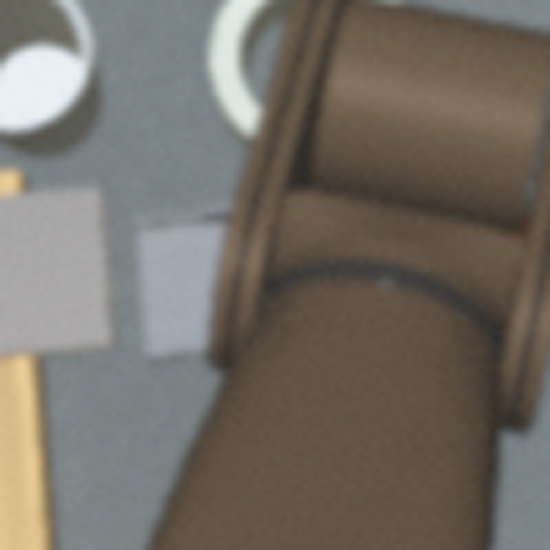

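View pics/j1s.png

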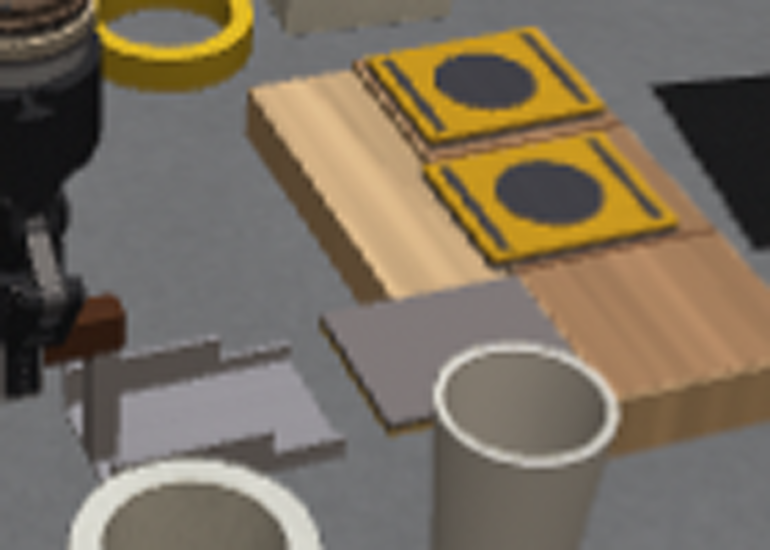

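```bash
python3 -m pendant '{"translation":[[0,10,3],[1,20,3],[2,30,3],[3,39,3],[3,46,3]],"rot":[[0,-0.005,0],[0,-0.005,0],[0,-0.005,0],[0,-0.005,0],[0,-0.005,0]],"claw":[0,0,0,0,0]}'
python3 - <<'E'
from flip import *
p=tool()[1]; print(p,tool()[2][2],'tip',(p-O)@ey+.1465,(p-O)@ex,tool()[0]['contact_force'])
for a in (0,3,5.5,8,12):
    T,Rt=pose(.09,-.066,.018,a); print(a,*rel(T,Rt))
snap('scene','j2s',(280,180,420,280),5.5)
E
```

```text
clock: 29.85
tool_pos: [0.7015, 0.0092, 0.0864]
ee_rot: [0.0, 0.674, 0.739, 0.002]
contact_force: [-0.6, 0.5, -1.7]
width: 0.0144
[0.702 0.009 0.086] [ 0.002  0.003 -1.   ] tip -0.06503381277658482 0.09141429807003679 [-0.552  0.518 -1.656]
0 [-1.3 -1.1  3.6] [-0.002  0.003 -0.   ]
3 [-1.6  2.3 14.6] [-0.054 -0.002 -0.   ]
5.5 [-1.9  5.6 23.6] [-0.097 -0.006 -0.   ]
8 [-2.3  9.3 32.4] [-0.141 -0.01  -0.   ]
12 [-2.9 15.9 46.2] [-0.21  -0.017 -0.   ]
```

View pics/j2s.png

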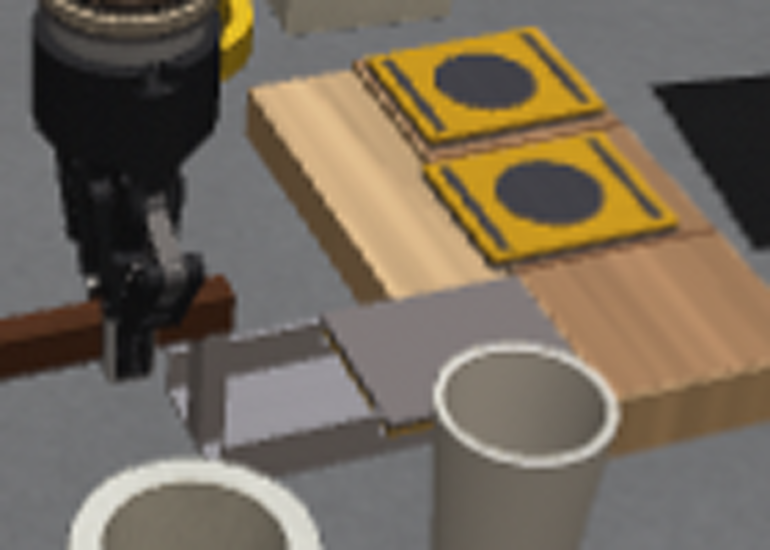

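The blade is under plate 1. I'll flip it.

```bash
python3 -m pendant '{"translation":[[-1,-1,4],[-1,2,15],[-2,6,24],[-2,9,33],[-3,16,46]],"rot":[[0,0.003,0],[-0.054,-0.002,0],[-0.097,-0.006,0],[-0.141,-0.01,0],[-0.21,-0.017,0]],"claw":[0,0,0,0,0]}'
python3 - <<'E'
from flip import *
print(tool()[0]['contact_force'])
for a in (12,18,24,30,36,42):
    T,Rt=pose(.09,-.066,.018,a); print(a,*rel(T,Rt))
E
```

```text
clock: 30.4
tool_pos: [0.6979, 0.0248, 0.1319]
ee_rot: [0.077, 0.67, 0.735, -0.072]
contact_force: [-0.2, -0.7, -2.3]
width: 0.0147
[-0.153 -0.679 -2.254]
12 [0.8 0.3 0.7] [ 0.002 -0.001  0.001]
18 [-0.3 12.  20.5] [-0.102 -0.011  0.001]
24 [-1.6 25.8 38.9] [-0.207 -0.021  0.001]
30 [-3.  41.4 55.8] [-0.311 -0.03   0.001]
36 [-4.6 58.6 70.9] [-0.415 -0.04   0.001]
42 [-6.4 77.3 84.2] [-0.52  -0.049  0.001]
```

```bash
python3 -m pendant '{"translation":[[0,12,20],[-2,26,39],[-3,41,56],[-5,58,70],[-6,77,83]],"rot":[[-0.102,-0.011,0],[-0.207,-0.021,0],[-0.311,-0.03,0],[-0.415,-0.04,0],[-0.52,-0.049,0]],"claw":[0,0,0,0,0]}'
python3 - <<'E'
from flip import *
print(tool()[0]['contact_force'],tool()[0]['joint_positions'])
for a in (42,48,54,60,66,72):
    T,Rt=pose(.09,-.066,.018,a); print(a,*rel(T,Rt))
snap('scene','j3s',(260,110,420,280),3.5)
E
```

```text
clock: 30.9
tool_pos: [0.6919, 0.1019, 0.2167]
ee_rot: [0.267, 0.63, 0.688, -0.243]
contact_force: [0.5, -0.7, -1.9]
width: 0.0144
[ 0.455 -0.718 -1.885] [ 0.224  0.471  1.509 -0.751  1.356  0.376]
42 [-0.4  0.3 -0.6] [0.005 0.002 0.003]
48 [-2.3 20.3 10.6] [-0.1   -0.008  0.003]
54 [-4.2 41.4 19.7] [-0.204 -0.017  0.003]
60 [-6.3 63.3 26.5] [-0.308 -0.027  0.003]
66 [-8.4 85.7 30.9] [-0.412 -0.036  0.002]
72 [-10.5 108.6  33. ] [-0.517 -0.046  0.002]
```

View pics/j3s.png

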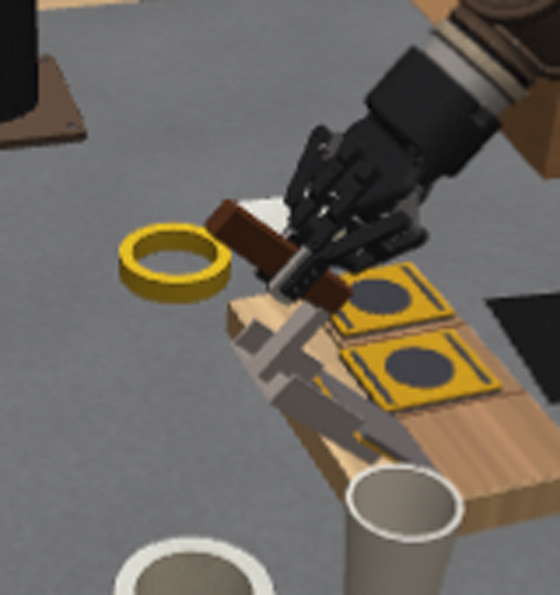

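```bash
python3 -m pendant '{"translation":[[-2,20,12],[-4,41,21],[-6,63,28],[-8,85,33],[-10,108,36]],"rot":[[-0.1,-0.008,0],[-0.204,-0.017,0],[-0.308,-0.027,0],[-0.412,-0.036,0],[-0.517,-0.046,0]],"claw":[0,0,0,0,0]}'
python3 - <<'E'
from flip import *
print(tool()[0]['contact_force'],tool()[0]['joint_positions'])
for a in (72,78,84,90,96,102):
    T,Rt=pose(.09,-.066,.018,a); print(a,*rel(T,Rt))
snap('scene','j4s',(260,110,420,280),3.5)
E
```

```text
clock: 31.45
tool_pos: [0.6821, 0.2134, 0.2543]
ee_rot: [0.436, 0.543, 0.597, -0.398]
contact_force: [0.4, -0.4, -1.4]
width: 0.0148
[ 0.402 -0.445 -1.4  ] [ 0.453  0.671  1.34  -1.134  1.746  0.534]
72 [-0.6 -3.  -4.6] [ 0.007 -0.001 -0.001]
78 [-2.8 19.9 -4.9] [-0.097 -0.011 -0.001]
84 [-4.9 42.7 -7.6] [-0.201 -0.021 -0.001]
90 [ -6.9  65.  -12.8] [-0.306 -0.03  -0.001]
96 [ -9.   86.7 -20.2] [-0.41  -0.04  -0.001]
102 [-10.9 107.5 -29.9] [-0.514 -0.05  -0.001]
```

View pics/j4s.png

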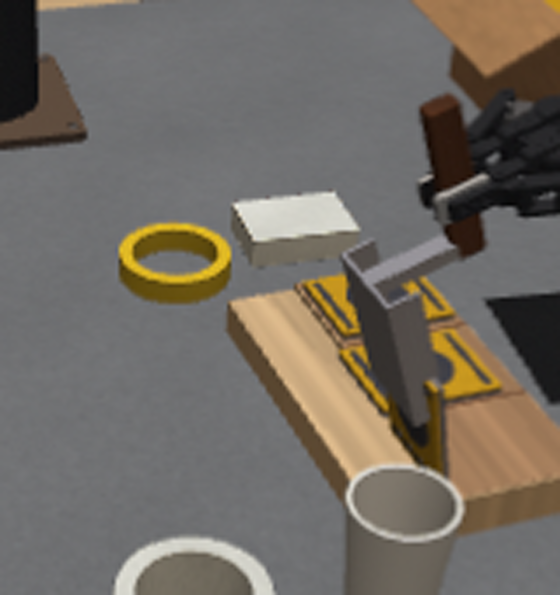

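```bash
python3 -m pendant '{"translation":[[-3,20,-1],[-5,43,-3],[-7,66,-8],[-9,87,-14],[-10,100,-18]],"rot":[[-0.094,-0.009,0],[-0.198,-0.019,0],[-0.303,-0.029,0],[-0.4,-0.038,0],[-0.43,-0.041,0]],"claw":[0,0,0,0,0]}'
python3 - <<'E'
from flip import *
print(tool()[0]['contact_force'],tool()[0]['joint_positions'])
snap('scene','j5s',(260,110,420,280),3.5)
E
```

```text
clock: 32.0
tool_pos: [0.6702, 0.3171, 0.228]
ee_rot: [0.552, 0.44, 0.492, -0.509]
contact_force: [-0.0, -0.2, -2.7]
width: 0.0144
[-0.046 -0.159 -2.705] [ 0.581  0.936  1.16  -1.434  2.054  0.512]
```

View pics/j5s.png

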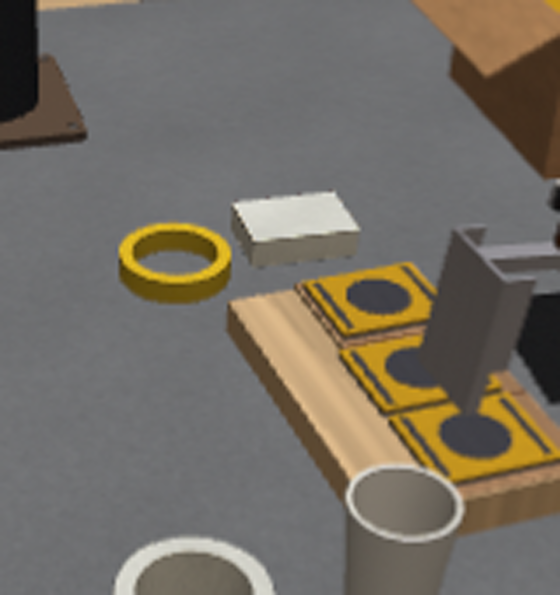

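```bash
python3 -m pendant '{"translation":[[0,-15,20],[-10,-40,45],[-20,-60,70],[-30,-80,85],[-40,-100,95]],"rot":[[0.1,0.009,0],[0.24,0.022,0],[0.38,0.034,0],[0.52,0.047,0],[0.66,0.06,0]],"claw":[0,0,0,0,0]}'
python3 -m pendant '{"translation":[[-10,0,0],[-20,0,0],[-30,0,0],[-40,0,0],[-50,0,0]],"rot":[[0.14,0.013,0],[0.28,0.025,0],[0.42,0.037,0],[0.56,0.05,0],[0.7,0.063,0]],"claw":[0,0,0,0,0]}'
python3 - <<'E'
from flip import *
p=tool()[1];print(p,tool()[0]['joint_positions'])
print(*rel(p,R0))
a=-.063; Rm=np.c_[[np.cos(a),np.sin(a),0],[np.sin(a),-np.cos(a),0],[0,0,-1.]]
print(*rel(np.array([.4423,.4241,.2]),Rm))
E
```

```text
clock: 32.55
tool_pos: [0.63, 0.2174, 0.3264]
ee_rot: [0.364, 0.583, 0.648, -0.329]
contact_force: [0.8, -0.1, -1.9]
width: 0.0146
clock: 33.05
tool_pos: [0.58, 0.2169, 0.3292]
ee_rot: [0.121, 0.663, 0.732, -0.101]
contact_force: [0.0, -0.0, -2.7]
width: 0.0148
[0.58  0.217 0.329] [ 0.31   0.163  1.596 -0.314  1.444  0.26 ]
[0. 0. 0.] [ 0.313  0.043 -0.007]
[-137.7  207.2 -129.2] [ 0.268 -0.238 -1.717]
```

```bash
python3 -m pendant '{"translation":[[-10,15,0],[-20,30,0],[-30,45,0],[-40,60,0],[-50,75,0]],"rot":[[0.11,0.015,0],[0.22,0.03,0],[0.313,0.043,0],[0.313,0.043,-0.1],[0.313,0.043,-0.2]],"claw":[0,0,0,0,0]}'
python3 -m pendant '{"translation":[[-10,20,0],[-20,40,0],[-30,60,0],[-40,80,0],[-50,100,0]],"rot":[[0,0,-0.14],[0,0,-0.28],[0,0,-0.42],[0,0,-0.56],[0,0,-0.7]],"claw":[0,0,0,0,0]}'
python3 -m pendant '{"translation":[[-8,8,-20],[-16,16,-40],[-24,24,-60],[-32,32,-80],[-38,34,-100]],"rot":[[0,0,-0.14],[0,0,-0.28],[0,0,-0.42],[0,0,-0.56],[0,0,-0.7]],"claw":[0,0,0,0,0]}'
python3 - <<'E'
from flip import *
p=tool()[1];print(p,tool()[0]['joint_positions'])
a=-.063; Rm=np.c_[[np.cos(a),np.sin(a),0],[np.sin(a),-np.cos(a),0],[0,0,-1.]]
print(*rel(np.array([.4423,.4241,.11]),Rm))
E
```

```text
clock: 33.55
tool_pos: [0.5301, 0.2908, 0.3313]
ee_rot: [-0.01, 0.743, 0.669, -0.009]
contact_force: [0.6, 0.3, -0.3]
width: 0.0144
clock: 34.05
tool_pos: [0.4801, 0.3906, 0.333]
ee_rot: [-0.013, 0.929, 0.37, -0.004]
contact_force: [1.1, -0.0, -1.2]
width: 0.0144
clock: 34.55
tool_pos: [0.4422, 0.4246, 0.234]
ee_rot: [-0.015, 1.0, 0.026, 0.002]
contact_force: [1.0, -0.1, -1.9]
width: 0.015
[0.442 0.425 0.234] [0.591 0.152 1.762 0.025 1.208 2.102]
[   0.1   -0.5 -124. ] [-0.03   0.006 -0.114]
```

```bash
python3 -m pendant '{"translation":[[0,0,-25],[0,0,-60],[0,0,-95],[0,0,-124],[0,0,-124]],"rot":[[-0.03,0.006,-0.06],[-0.03,0.006,-0.114],[-0.03,0.006,-0.114],[-0.03,0.006,-0.114],[-0.03,0.006,-0.114]],"claw":[0,0,0,0,0]}'
python3 - <<'E'
from flip import *
a=-.063; Rm=np.c_[[np.cos(a),np.sin(a),0],[np.sin(a),-np.cos(a),0],[0,0,-1.]]
print(tool()[1],*rel(np.array([.4423,.4241,.075]),Rm))
snap('top','k1',(60,170,180,300),4.5); snap('scene','k1s',(340,130,480,240),5)
E
```

```text
clock: 35.05
tool_pos: [0.4401, 0.422, 0.1061]
ee_rot: [0.002, 0.999, -0.033, -0.004]
contact_force: [0.4, -0.4, -2.5]
width: 0.0142
[0.44  0.422 0.106] [  2.2   2.1 -31.1] [ 0.004 -0.007  0.002]
```

View pics/k1.png

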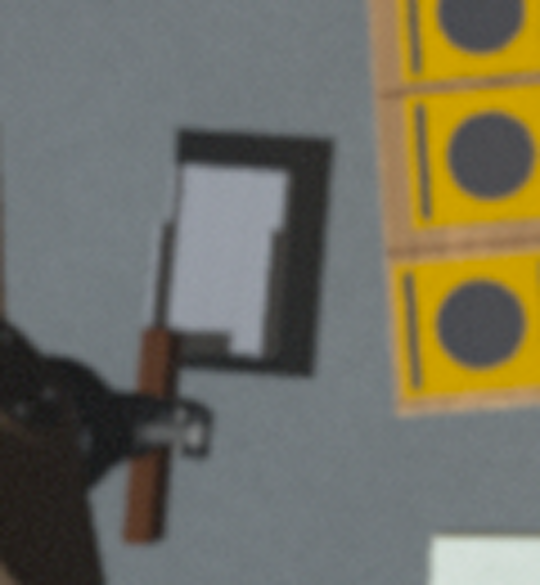

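View pics/k1s.png

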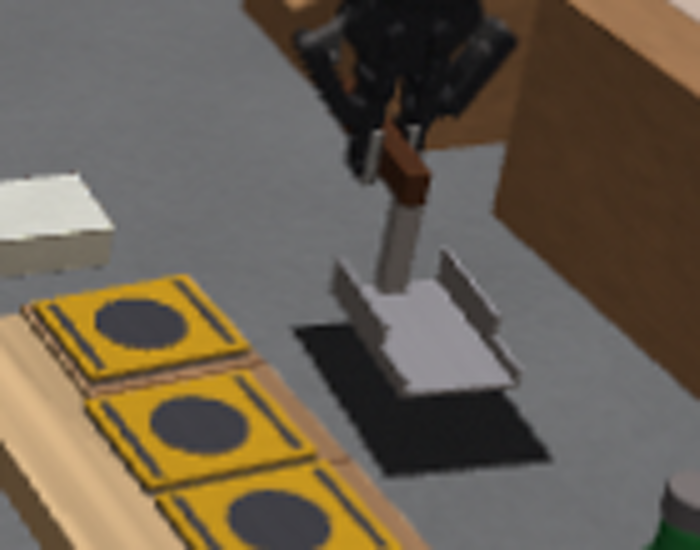

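```bash
python3 -m pendant '{"translation":[[2,1,-10],[2,1,-20],[2,1,-27],[2,1,-31],[2,1,-32]],"rot":[[0,0,0],[0,0,0],[0,0,0],[0,0,0],[0,0,0]],"claw":[0,0,0,0,0]}'
python3 -m pendant '{"translation":[[0,0,0],[0,0,0],[0,0,0],[0,0,0],[0,0,0]],"rot":[[0,0,0],[0,0,0],[0,0,0],[0,0,0],[0,0,0]],"claw":[0,20,50,100,100]}'
python3 -m pendant '{"translation":[[0,0,0],[0,0,15],[0,0,45],[0,0,85],[0,0,125]],"rot":[[0,0,0],[0,0,0],[0,0,0],[0,0,0],[0,0,0]],"claw":[100,100,100,100,100]}'
python3 - <<'E'
from flip import *
snap('top','k2',(60,170,180,300),4.5); snap('scene','k2s',(340,130,480,240),5)
E
```

```text
clock: 35.65
tool_pos: [0.4445, 0.425, 0.0784]
ee_rot: [-0.0, 0.999, -0.032, -0.0]
contact_force: [-0.7, 0.2, -1.5]
width: 0.0146
clock: 36.15
tool_pos: [0.4448, 0.4253, 0.0789]
ee_rot: [-0.001, 0.999, -0.032, 0.0]
contact_force: [-0.3, 0.1, -0.3]
width: 0.06
clock: 36.65
tool_pos: [0.4446, 0.4251, 0.2061]
ee_rot: [-0.001, 0.999, -0.032, 0.0]
contact_force: [1.3, 0.2, 0.3]
width: 0.0852
```

View pics/k2.png

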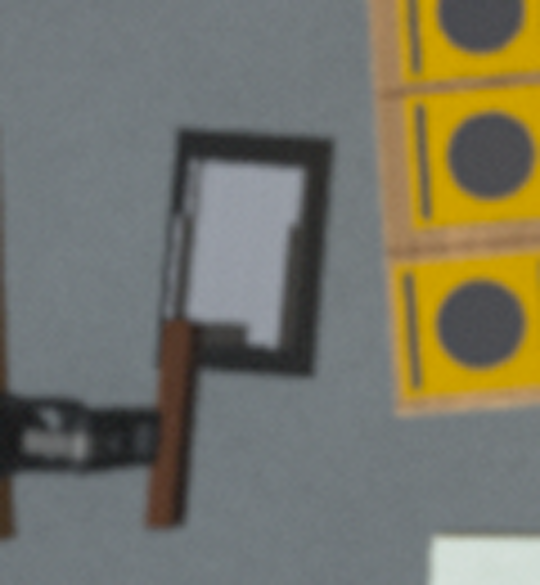

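View pics/k2s.png

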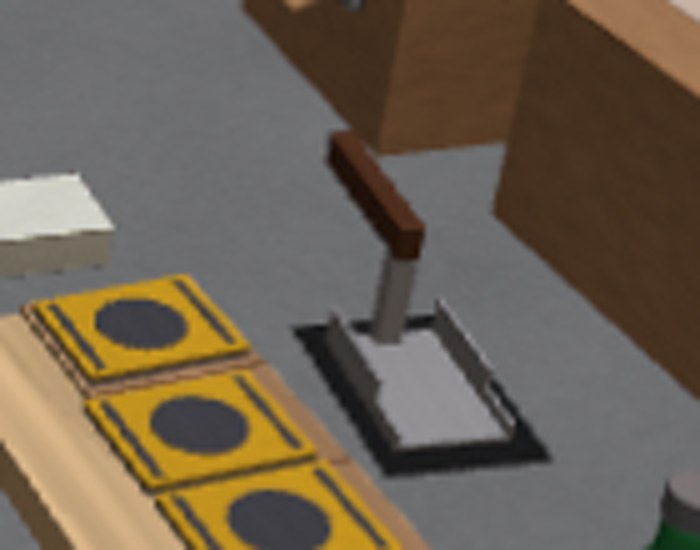

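```bash
python3 - <<'E'
from flip import *
snap('top','w0',(330,260,420,310),8.5); snap('scene','w0s',(120,170,220,230),7.5)
snap('top','w1',(130,140,250,270),4.5)
E
```

```text
(no output)
```

View pics/w0.png

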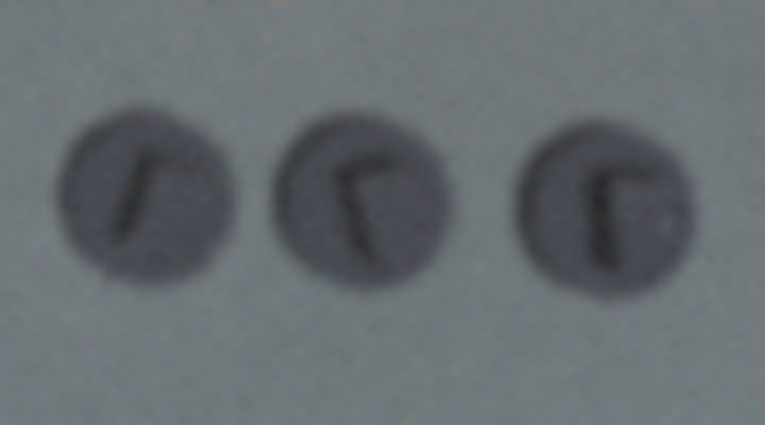

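View pics/w0s.png

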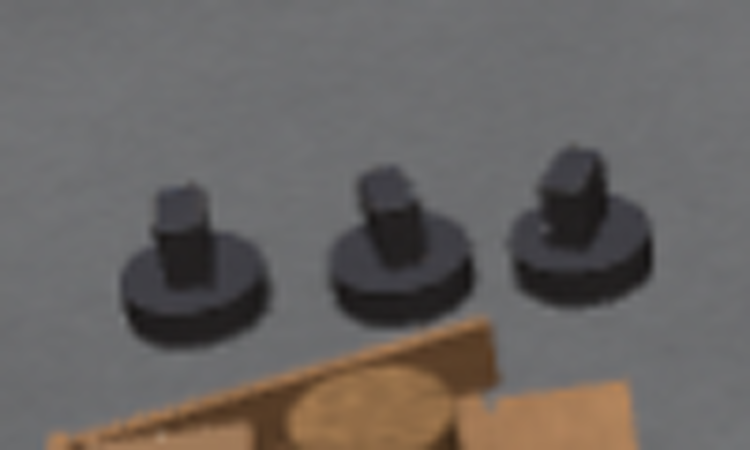

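View pics/w1.png

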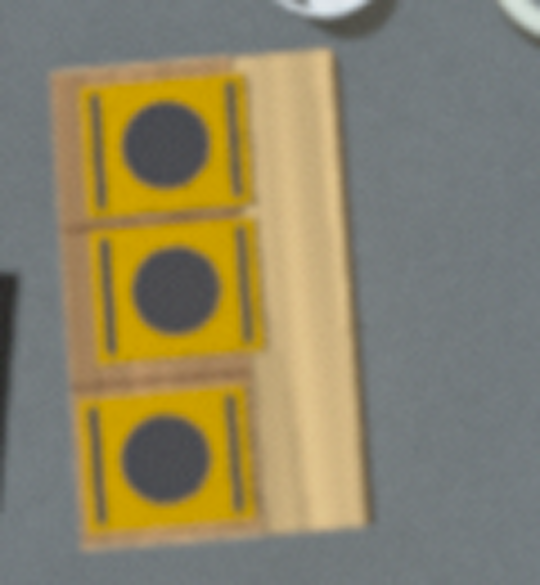

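```bash
python3 - <<'E'
from flip import *
im=cv2.imread('pics/w0_full.png'); 
crop=im[260:310,330:420]; big=cv2.resize(crop,None,fx=8,fy=8,interpolation=cv2.INTER_CUBIC)
g=cv2.cvtColor(cv2.GaussianBlur(big,(0,0),4),cv2.COLOR_BGR2GRAY); m=(g<92).astype(np.uint8)
cs,_=cv2.findContours(m,cv2.RETR_EXTERNAL,cv2.CHAIN_APPROX_NONE)
for c in cs:
    if cv2.contourArea(c)<5000: continue
    (x,y),r=cv2.minEnclosingCircle(c); e=cv2.fitEllipse(c); x,y=e[0]
    print(e,onplane('top',[((x+.5)/8-.5+330,(y+.5)/8-.5+260)],.009))
B=lambda *p:[((x+.5)/4.5-.5+130,(y+.5)/4.5-.5+140) for x,y in p]
def st(P): q=P-O; return np.c_[q@ex,q@ey]
P=onplane('top',B((166,145),(176,290),(166,459)),.044); print('badges',P,st(P))
C=onplane('top',B((80,91),(240,76),(250,205),(85,218)),.044); print(C.mean(0)); 
C=onplane('top',B((90,234),(256,219),(267,348),(98,364)),.044); print(C.mean(0)) 
C=onplane('top',B((75,397),(248,382),(258,522),(84,537)),.044); print(C.mean(0)) 
# scene tops of weights
S=lambda *p:[((x+.5)/7.5-.5+120,(y+.5)/7.5-.5+170) for x,y in p]
print('block tops',onplane('scene',S((573,170),(385,189),(181,208)),.048))
print(tool()[1],tool()[2])
E
```

```text
((566.8623657226562, 197.55323791503906), (159.26214599609375, 173.02439880371094), 118.28250122070312) [[ 0.375 -0.38   0.009]]
((338.5166931152344, 189.12701416015625), (158.85829162597656, 171.04994201660156), 120.2201156616211) [[ 0.378 -0.3    0.009]]
((136.36251831054688, 185.31869506835938), (157.28334045410156, 167.18736267089844), 124.1570053100586) [[ 0.38  -0.23   0.009]]
badges [[0.679 0.262 0.044]
 [0.592 0.254 0.044]
 [0.491 0.257 0.044]] [[ 0.092  0.042]
 [ 0.004  0.042]
 [-0.095  0.055]]
[0.677 0.263 0.044]
[0.591 0.253 0.044]
[0.491 0.257 0.044]
block tops [[ 0.385 -0.23   0.048]
 [ 0.383 -0.302  0.048]
 [ 0.38  -0.379  0.048]]
[0.445 0.425 0.205] [[ 0.998 -0.064  0.001]
 [-0.064 -0.998  0.002]
 [ 0.001 -0.002 -1.   ]]
```

```bash
python3 -m pendant '{"translation":[[20,-45,0],[40,-90,0],[60,-135,0],[80,-180,0],[100,-225,0]],"rot":[[0,0,0],[0,0,0],[0,0,0],[0,0,0],[0,0,0]],"claw":[100,90,80,70,70]}'
python3 -m pendant '{"translation":[[0,-48,0],[0,-96,0],[-10,-144,0],[-20,-192,0],[-30,-240,0]],"rot":[[0,0,-0.05],[0,0,-0.1],[0,0,-0.15],[0,0,-0.2],[0,0,-0.285]],"claw":[70,70,70,70,70]}'
python3 - <<'E'
from flip import *
p=tool()[1]; print(p,((np.array([.381,-.230,.1])-p)*1000).round(), tool()[2][:,1])
E
```

```text
clock: 37.4
tool_pos: [0.544, 0.1982, 0.2025]
ee_rot: [-0.0, 0.999, -0.032, -0.001]
contact_force: [0.5, 1.0, -0.3]
width: 0.0597
clock: 37.9
tool_pos: [0.5122, -0.0433, 0.2005]
ee_rot: [-0.001, 0.985, -0.175, -0.003]
contact_force: [0.9, 0.3, -0.2]
width: 0.0592
[ 0.512 -0.043  0.201] [-131. -187. -101.] [-0.345 -0.939 -0.001]
```

```bash
python3 -m pendant '{"translation":[[-27,-40,-20],[-54,-80,-40],[-82,-120,-60],[-110,-160,-80],[-131,-187,-100]],"rot":[[0,0,0],[0,0,0],[0,0,0],[0,0,0],[0,0,0]],"claw":[60,60,60,60,60]}'
python3 - <<'E'
from flip import *
p=tool()[1]; print(p,((np.array([.381,-.230,.1])-p)*1000).round(), tool()[2],tool()[0]['joint_positions'])
snap('scene','w2s',(110,120,250,230),5.5); snap('top','w2',(320,240,430,310),7)
E
```

```text
clock: 38.4
tool_pos: [0.3806, -0.2294, 0.1002]
ee_rot: [-0.001, 0.985, -0.175, -0.004]
contact_force: [0.2, -1.0, 0.3]
width: 0.0511
[ 0.381 -0.229  0.1  ] [ 0. -1. -0.] [[ 0.939 -0.345 -0.007]
 [-0.345 -0.939  0.004]
 [-0.008 -0.001 -1.   ]] [-0.77  -0.042  2.235 -0.003  0.956  1.154]
```

View pics/w2s.png

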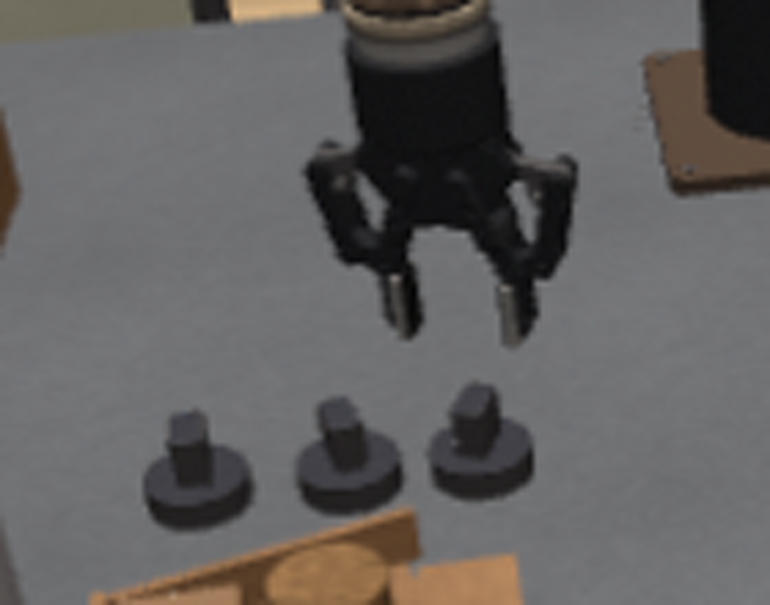

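View pics/w2.png

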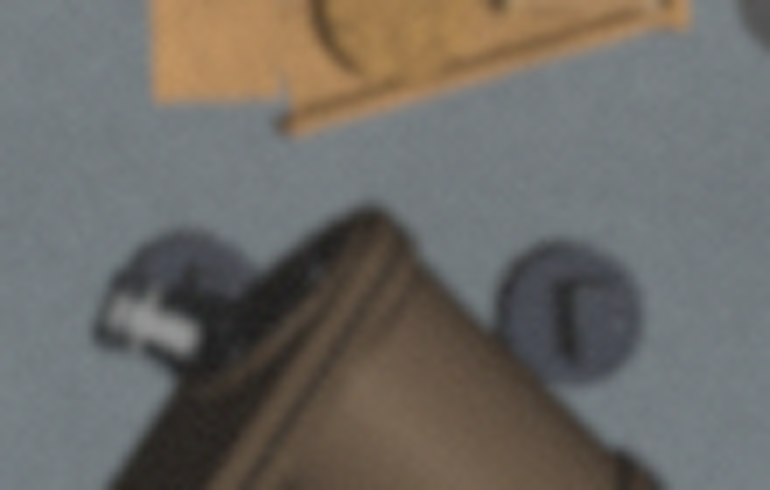

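```bash
python3 -m pendant '{"translation":[[0,0,-20],[0,0,-40],[0,0,-52],[0,0,-57],[0,0,-57]],"rot":[[0,0,0],[0,0,0],[0,0,0],[0,0,0],[0,0,0]],"claw":[60,60,60,60,60]}' 60
python3 -m pendant '{"translation":[[0,0,0],[0,0,0],[0,0,0],[0,0,0],[0,0,0]],"rot":[[0,0,0],[0,0,0],[0,0,0],[0,0,0],[0,0,0]],"claw":[30,10,0,0,0]}' 60
python3 -m pendant '{"translation":[[0,0,0],[0,0,0],[0,0,10],[0,0,40],[0,0,80]],"rot":[[0,0,0],[0,0,0],[0,0,0],[0,0,0],[0,0,0]],"claw":[0,0,0,0,0]}' 60
python3 - <<'E'
from flip import *
p=tool()[1]; print(p,((np.array([.678,.263,.2])-p)*1000).round(), tool()[2])
snap('scene','w3s',(110,120,250,230),5.5)
E
```

```text
clock: 39.0
tool_pos: [0.3771, -0.2285, 0.0394]
ee_rot: [-0.004, 0.984, -0.178, -0.008]
contact_force: [-0.6, 0.2, -0.1]
width: 0.0513
clock: 39.5
tool_pos: [0.3779, -0.2288, 0.0404]
ee_rot: [-0.003, 0.984, -0.178, -0.007]
contact_force: [-0.1, 2.5, 5.4]
width: 0.0166
clock: 40.0
tool_pos: [0.3758, -0.2271, 0.1188]
ee_rot: [-0.005, 0.984, -0.178, -0.011]
contact_force: [-0.2, -0.7, -2.6]
width: 0.0172
[ 0.376 -0.227  0.119] [302. 490.  81.] [[ 0.936 -0.35  -0.019]
 [-0.35  -0.937  0.014]
 [-0.023 -0.007 -1.   ]]
```

View pics/w3s.png

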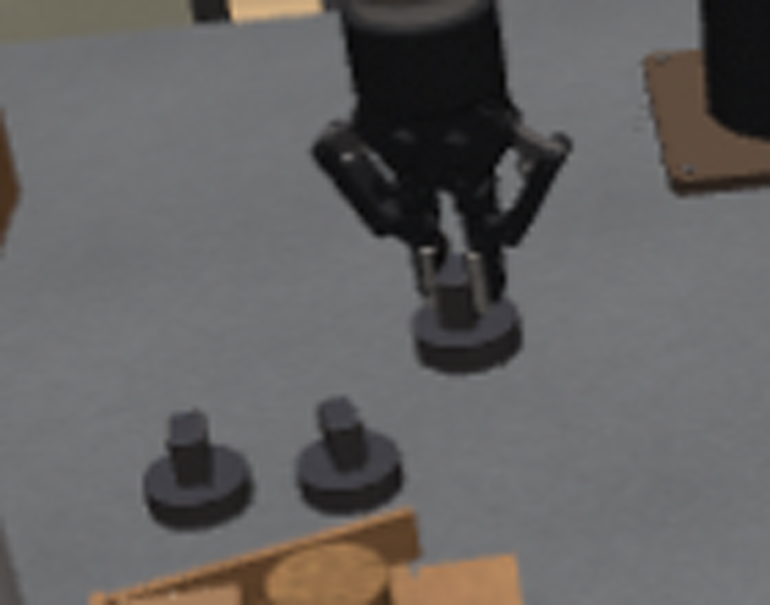

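```bash
python3 -m pendant '{"translation":[[20,20,25],[40,45,50],[65,80,80],[90,120,95],[115,160,95]],"rot":[[0,0,0.06],[0,0,0.12],[0,0,0.18],[0,0,0.24],[0,0,0.3]],"claw":[0,0,0,0,0]}'
python3 -m pendant '{"translation":[[25,42,0],[50,84,0],[75,126,0],[100,168,0],[120,210,0]],"rot":[[0,0,0.03],[0,0,0.06],[0,0,0.09],[0,0,0.12],[0,0,0.14]],"claw":[0,0,0,0,0]}'
python3 - <<'E'
from flip import *
p=tool()[1]; print(p,((np.array([.676,.263,.12])-p)*1000).round(), tool()[2])
print(*rel(p,np.c_[ex,-ey,-ez]))
E
```

```text
clock: 40.55
tool_pos: [0.4968, -0.0701, 0.2255]
ee_rot: [0.001, 1.0, -0.028, -0.002]
contact_force: [1.5, -0.3, -2.2]
width: 0.0169
clock: 41.05
tool_pos: [0.6172, 0.1416, 0.2246]
ee_rot: [0.001, 0.999, 0.043, -0.002]
contact_force: [0.7, -0.7, -2.2]
width: 0.017
[0.617 0.142 0.225] [  59.  121. -105.] [[ 0.996  0.085 -0.004]
 [ 0.085 -0.996 -0.002]
 [-0.005  0.002 -1.   ]]
[0. 0. 0.] [ 0.002 -0.004  0.007]
```

```bash
python3 -m pendant '{"translation":[[20,40,0],[40,80,-10],[58,121,-40],[58,121,-75],[58,121,-105]],"rot":[[0,0,0],[0.002,-0.004,0.007],[0.002,-0.004,0.007],[0.002,-0.004,0.007],[0.002,-0.004,0.007]],"claw":[0,0,0,0,0]}'
python3 - <<'E'
from flip import *
p=tool()[1]; print(p,((np.array([.675,.263,.084])-p)*1000).round(1), tool()[2][2])
snap('scene','w4s',(320,120,440,260),4); snap('top','w4',(120,100,240,220),4.5)
E
```

```text
clock: 41.55
tool_pos: [0.674, 0.264, 0.1162]
ee_rot: [0.001, 0.999, 0.047, -0.002]
contact_force: [-0.6, -0.8, -3.8]
width: 0.0166
[0.674 0.264 0.116] [  1.   -1.  -32.2] [-0.004  0.001 -1.   ]
```

View pics/w4s.png

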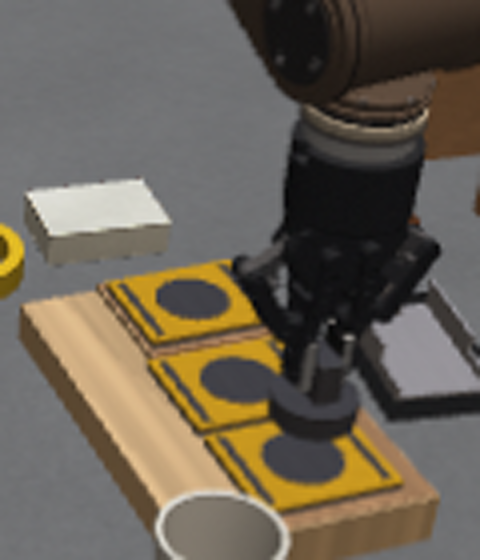

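```bash
python3 -m pendant '{"translation":[[1,-1,-10],[1,-1,-20],[1,-1,-26],[1,-1,-30],[1,-1,-31]],"rot":[[0,0,0],[0,0,0],[0,0,0],[0,0,0],[0,0,0]],"claw":[0,0,0,0,0]}'
python3 -m pendant '{"translation":[[0,0,0],[0,0,0],[0,0,0],[0,0,0],[0,0,0]],"rot":[[0,0,0],[0,0,0],[0,0,0],[0,0,0],[0,0,0]],"claw":[5,20,35,50,60]}'
python3 -m pendant '{"translation":[[0,0,10],[0,0,30],[0,0,60],[0,0,100],[0,0,140]],"rot":[[0,0,0],[0,0,0],[0,0,0],[0,0,0],[0,0,0]],"claw":[60,60,60,60,60]}'
python3 - <<'E'
from flip import *
snap('scene','w5s',(320,120,440,260),4)
a=np.radians(17); Rw=np.c_[[np.cos(a),np.sin(a),0],[np.sin(a),-np.cos(a),0],[0,0,-1.]]
print(*rel(np.array([.380,-.301,.1]),Rw))
E
```

```text
clock: 42.15
tool_pos: [0.6722, 0.2604, 0.0844]
ee_rot: [0.002, 0.999, 0.047, -0.007]
contact_force: [-6.1, -3.0, 10.5]
width: 0.017
clock: 42.65
tool_pos: [0.6726, 0.2605, 0.0849]
ee_rot: [0.002, 0.999, 0.046, -0.007]
contact_force: [-0.5, -0.0, 0.4]
width: 0.051
clock: 43.15
tool_pos: [0.6723, 0.2605, 0.2266]
ee_rot: [0.002, 0.999, 0.047, -0.007]
contact_force: [0.1, 0.7, 0.3]
width: 0.0514
[-295.9 -562.4 -137. ] [0.001 0.001 0.203]
```

View pics/w5s.png

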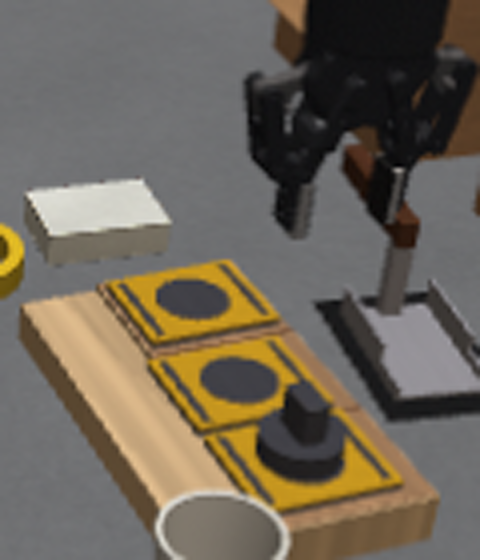

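```bash
python3 -m pendant '{"translation":[[-15,-48,0],[-30,-96,0],[-45,-144,0],[-60,-192,0],[-75,-240,0]],"rot":[[0,0,0.04],[0,0,0.08],[0,0,0.12],[0,0,0.16],[0,0,0.203]],"claw":[60,60,60,60,60]}'
python3 -m pendant '{"translation":[[-25,-43,0],[-50,-86,0],[-75,-129,0],[-100,-172,-10],[-130,-210,-20]],"rot":[[0,0,0],[0,0,0],[0,0,0],[0,0,0],[0,0,0]],"claw":[60,60,60,60,60]}'
python3 - <<'E'
from flip import *
a=np.radians(17); Rw=np.c_[[np.cos(a),np.sin(a),0],[np.sin(a),-np.cos(a),0],[0,0,-1.]]
print(*rel(np.array([.380,-.301,.1]),Rw))
E
```

```text
clock: 43.7
tool_pos: [0.6006, 0.0209, 0.238]
ee_rot: [0.001, 0.989, 0.149, 0.001]
contact_force: [0.7, -0.4, 0.6]
width: 0.0512
clock: 44.2
tool_pos: [0.4708, -0.1903, 0.2197]
ee_rot: [0.002, 0.989, 0.149, 0.003]
contact_force: [0.5, -0.3, -0.6]
width: 0.0512
[ -90.8 -110.7 -119.7] [ 0.004  0.006 -0.002]
```

```bash
python3 -m pendant '{"translation":[[-25,-30,-20],[-50,-60,-50],[-75,-90,-80],[-91,-111,-110],[-91,-111,-120]],"rot":[[0,0,0],[0.004,0.006,0],[0.004,0.006,0],[0.004,0.006,0],[0.004,0.006,0]],"claw":[60,60,60,60,60]}'
python3 - <<'E'
from flip import *
a=np.radians(17); Rw=np.c_[[np.cos(a),np.sin(a),0],[np.sin(a),-np.cos(a),0],[0,0,-1.]]
print(*rel(np.array([.380,-.301,.041]),Rw))
snap('scene','w6s',(110,120,250,230),5.5)
E
```

```text
clock: 44.7
tool_pos: [0.3773, -0.3022, 0.0976]
ee_rot: [-0.001, 0.989, 0.147, -0.001]
contact_force: [0.7, 0.7, -0.7]
width: 0.0509
[  2.7   1.2 -56.6] [-0.003 -0.003  0.002]
```

View pics/w6s.png

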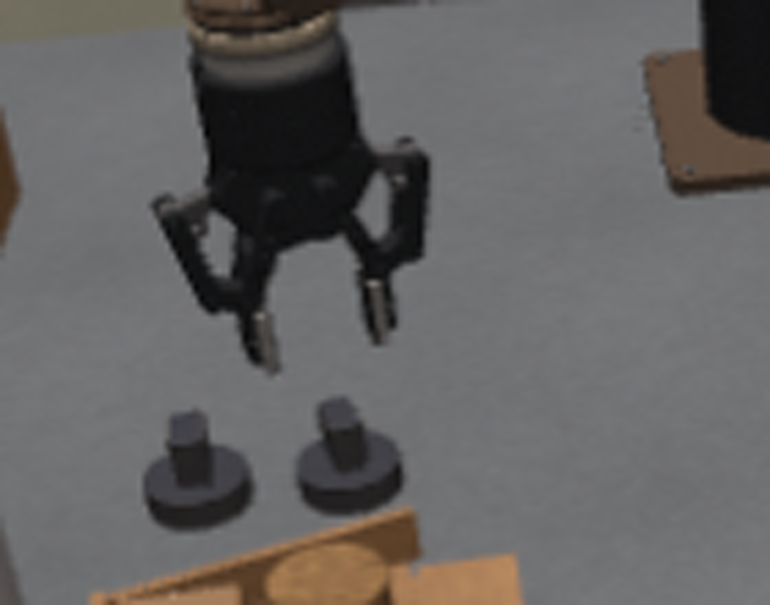

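```bash
python3 -m pendant '{"translation":[[3,1,-20],[4,1,-40],[5,1,-50],[5,1,-55],[5,1,-55]],"rot":[[0,0,0],[0,0,0],[0,0,0],[0,0,0],[0,0,0]],"claw":[60,60,60,60,60]}' 60
python3 -m pendant '{"translation":[[0,0,0],[0,0,0],[0,0,0],[0,0,0],[0,0,0]],"rot":[[0,0,0],[0,0,0],[0,0,0],[0,0,0],[0,0,0]],"claw":[30,10,0,0,0]}' 60
python3 -m pendant '{"translation":[[0,0,0],[0,0,0],[0,0,10],[0,0,40],[0,0,80]],"rot":[[0,0,0],[0,0,0],[0,0,0],[0,0,0],[0,0,0]],"claw":[0,0,0,0,0]}' 60
python3 - <<'E'
from flip import *
print(*rel(np.array([.590,.254,.2]),np.c_[ex,-ey,-ez]))
snap('scene','w7s',(110,120,250,230),5.5)
E
```

```text
clock: 45.25
tool_pos: [0.3836, -0.2996, 0.0425]
ee_rot: [-0.002, 0.989, 0.148, -0.001]
contact_force: [0.9, 0.5, -0.2]
width: 0.0513
clock: 45.75
tool_pos: [0.3842, -0.3002, 0.0437]
ee_rot: [-0.001, 0.989, 0.147, -0.0]
contact_force: [0.4, 1.8, 5.2]
width: 0.0166
clock: 46.25
tool_pos: [0.3824, -0.2983, 0.122]
ee_rot: [-0.004, 0.989, 0.147, -0.002]
contact_force: [0.3, -0.1, -2.8]
width: 0.0166
[207.6 552.3  78. ] [-0.009 -0.005 -0.203]
```

View pics/w7s.png

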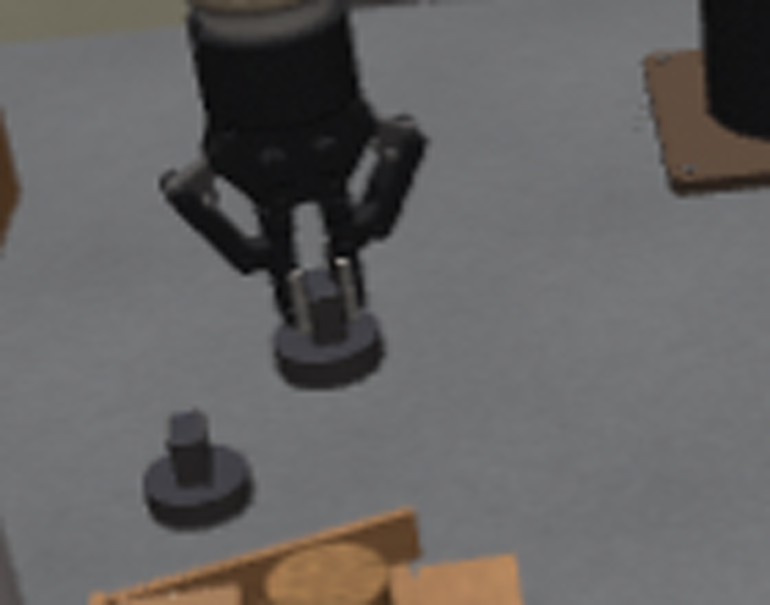

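```bash
python3 -m pendant '{"translation":[[20,25,25],[40,55,50],[65,95,80],[85,140,95],[100,185,95]],"rot":[[0,0,0],[0,0,-0.05],[0,0,-0.1],[0,0,-0.15],[0,0,-0.203]],"claw":[0,0,0,0,0]}'
python3 -m pendant '{"translation":[[20,45,0],[40,90,0],[60,135,0],[80,180,0],[90,220,0]],"rot":[[0,0,0],[0,0,0],[0,0,0],[0,0,0],[0,0,0]],"claw":[0,0,0,0,0]}'
python3 - <<'E'
from flip import *
print(*rel(np.array([.594,.254,.120]),np.c_[ex,-ey,-ez]))
E
```

```text
clock: 46.8
tool_pos: [0.4866, -0.1207, 0.2288]
ee_rot: [0.004, 0.999, 0.045, 0.004]
contact_force: [1.1, -0.3, -2.7]
width: 0.0165
clock: 47.3
tool_pos: [0.5771, 0.1015, 0.2283]
ee_rot: [0.004, 0.999, 0.045, 0.004]
contact_force: [0.1, -0.7, -3.0]
width: 0.0168
[  16.9  152.5 -108.3] [0.007 0.008 0.002]
```

```bash
python3 -m pendant '{"translation":[[6,48,0],[12,96,0],[17,140,-20],[17,153,-65],[17,153,-105]],"rot":[[0.007,0.008,0],[0.007,0.008,0],[0.007,0.008,0],[0.007,0.008,0],[0.007,0.008,0]],"claw":[0,0,0,0,0]}'
python3 - <<'E'
from flip import *
print(tool()[1],*rel(np.array([.594,.254,.088]),np.c_[ex,-ey,-ez]))
snap('scene','w8s',(320,120,440,260),4)
E
```

```text
clock: 47.8
tool_pos: [0.5935, 0.2573, 0.1221]
ee_rot: [-0.0, 0.999, 0.047, 0.001]
contact_force: [0.3, -0.1, -3.5]
width: 0.0165
[0.594 0.257 0.122] [  0.5  -3.3 -34.1] [-0.     0.001 -0.002]
```

View pics/w8s.png

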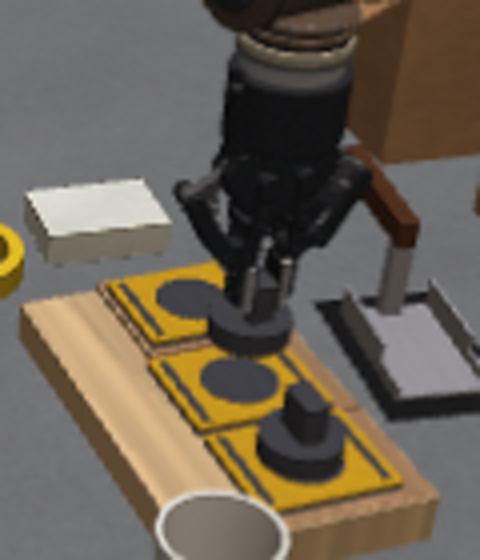

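```bash
python3 -m pendant '{"translation":[[0,-3,-10],[1,-3,-20],[1,-3,-28],[1,-3,-31],[1,-3,-33]],"rot":[[0,0,0],[0,0,0],[0,0,0],[0,0,0],[0,0,0]],"claw":[0,0,0,0,0]}'
python3 -m pendant '{"translation":[[0,0,0],[0,0,0],[0,0,0],[0,0,0],[0,0,0]],"rot":[[0,0,0],[0,0,0],[0,0,0],[0,0,0],[0,0,0]],"claw":[5,20,35,50,60]}'
python3 -m pendant '{"translation":[[0,0,10],[0,0,30],[0,0,60],[0,0,100],[0,0,140]],"rot":[[0,0,0],[0,0,0],[0,0,0],[0,0,0],[0,0,0]],"claw":[60,60,60,60,60]}'
python3 -m pendant '{"translation":[[-10,-45,0],[-20,-90,0],[-30,-135,0],[-40,-180,0],[-50,-225,0]],"rot":[[0,0,-0.02],[0,0,-0.04],[0,0,-0.06],[0,0,-0.08],[0,0,-0.1]],"claw":[60,60,60,60,60]}'
python3 - <<'E'
from flip import *
snap('scene','w9s',(320,120,440,260),4)
print(*rel(np.array([.379,-.380,.1]),np.diag([1.,-1,-1])))
E
```

```text
clock: 48.35
tool_pos: [0.5901, 0.2509, 0.0879]
ee_rot: [0.002, 0.999, 0.046, -0.009]
contact_force: [-18.9, -6.8, 30.1]
width: 0.0165
clock: 48.85
tool_pos: [0.5903, 0.2509, 0.0879]
ee_rot: [0.002, 0.999, 0.046, -0.008]
contact_force: [-0.8, -0.8, 0.1]
width: 0.0512
clock: 49.35
tool_pos: [0.59, 0.2509, 0.2293]
ee_rot: [0.002, 0.999, 0.046, -0.009]
contact_force: [0.1, 0.7, -0.2]
width: 0.0514
clock: 49.85
tool_pos: [0.5395, 0.0244, 0.2302]
ee_rot: [0.002, 1.0, -0.004, -0.008]
contact_force: [0.2, 0.2, 0.3]
width: 0.0511
[-159.7 -398.7 -130. ] [ 0.009 -0.018  0.012]
```

View pics/w9s.png

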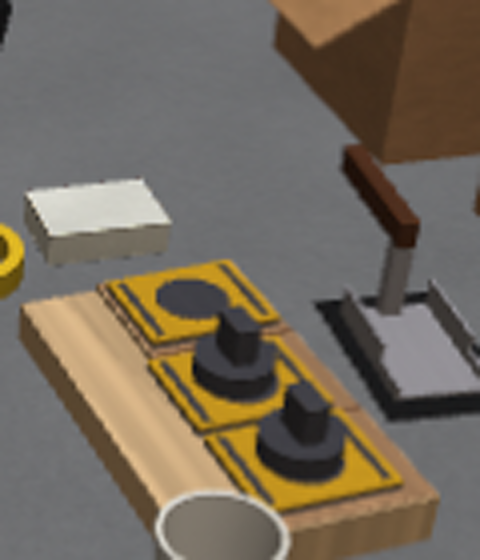

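```bash
python3 -m pendant '{"translation":[[-10,-47,0],[-20,-94,0],[-35,-140,0],[-50,-186,0],[-65,-232,0]],"rot":[[0.009,-0.018,0.012],[0.009,-0.018,0.012],[0.009,-0.018,0.012],[0.009,-0.018,0.012],[0.009,-0.018,0.012]],"claw":[60,60,60,60,60]}'
python3 -m pendant '{"translation":[[-24,-42,-15],[-48,-84,-40],[-72,-126,-70],[-93,-164,-100],[-93,-166,-128]],"rot":[[0,0,0],[0,0,0],[0,0,0],[0,0,0],[0,0,0]],"claw":[60,60,60,60,60]}'
python3 - <<'E'
from flip import *
snap('scene','x1s',(110,120,250,230),5.5)
print(*rel(np.array([.379,-.380,.042]),np.diag([1.,-1,-1])))
E
```

```text
clock: 50.4
tool_pos: [0.473, -0.2151, 0.231]
ee_rot: [0.0, 1.0, -0.0, 0.001]
contact_force: [0.7, 0.4, 0.4]
width: 0.0516
clock: 50.9
tool_pos: [0.3793, -0.3856, 0.1046]
ee_rot: [0.003, 1.0, -0.002, 0.002]
contact_force: [0.5, -0.3, 0.4]
width: 0.0513
[  2.9   2.2 -54.7] [-0.004 -0.004  0.004]
```

View pics/x1s.png

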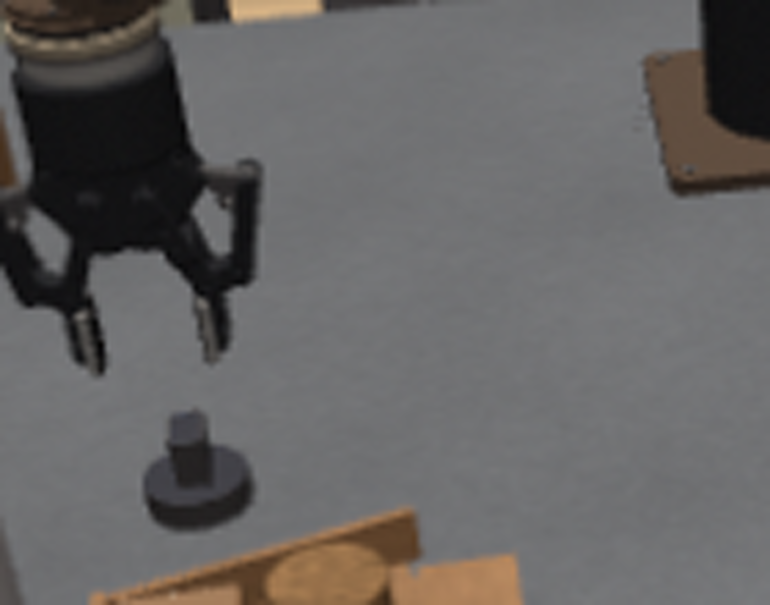

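```bash
python3 -m pendant '{"translation":[[2,2,-20],[3,2,-38],[3,2,-50],[3,2,-54],[3,2,-54]],"rot":[[0,0,0],[0,0,0],[0,0,0],[0,0,0],[0,0,0]],"claw":[60,60,60,60,60]}' 60
python3 -m pendant '{"translation":[[0,0,0],[0,0,0],[0,0,0],[0,0,0],[0,0,0]],"rot":[[0,0,0],[0,0,0],[0,0,0],[0,0,0],[0,0,0]],"claw":[30,10,0,0,0]}' 60
python3 -m pendant '{"translation":[[0,0,0],[0,0,0],[0,0,10],[0,0,40],[0,0,80]],"rot":[[0,0,0],[0,0,0],[0,0,0],[0,0,0],[0,0,0]],"claw":[0,0,0,0,0]}' 60
python3 - <<'E'
from flip import *
print(*rel(np.array([.493,.257,.2]),np.c_[ex,-ey,-ez]))
snap('scene','x2s',(110,120,250,230),5.5)
E
```

```text
clock: 51.45
tool_pos: [0.3794, -0.38, 0.043]
ee_rot: [-0.002, 1.0, -0.002, -0.002]
contact_force: [-0.3, -0.6, 0.5]
width: 0.0518
clock: 51.95
tool_pos: [0.3802, -0.3808, 0.0444]
ee_rot: [-0.001, 1.0, -0.002, -0.001]
contact_force: [-0.3, 0.2, 6.0]
width: 0.0168
clock: 52.45
tool_pos: [0.3785, -0.3785, 0.1223]
ee_rot: [-0.004, 1.0, -0.002, -0.003]
contact_force: [0.4, -0.8, -2.7]
width: 0.0167
[114.5 635.5  77.7] [-0.008 -0.007  0.096]
```

View pics/x2s.png

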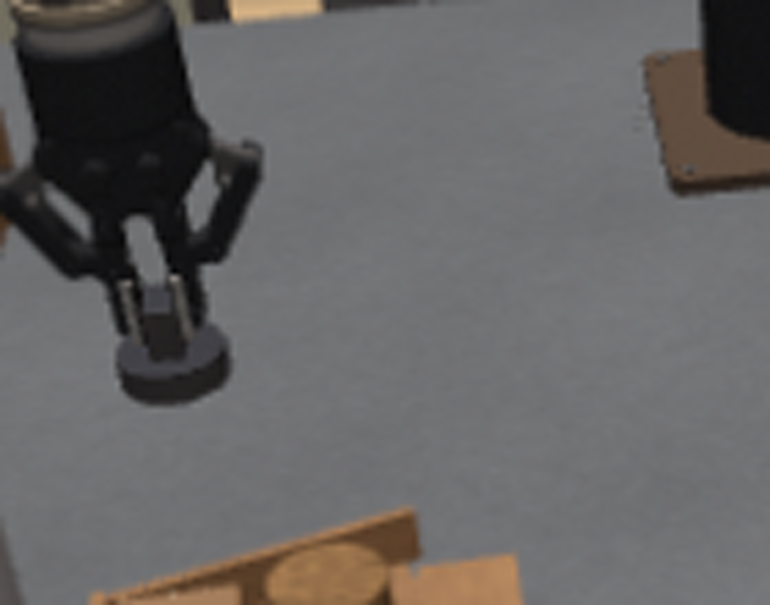

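```bash
python3 -m pendant '{"translation":[[20,30,25],[40,65,50],[60,105,80],[80,150,95],[95,195,95]],"rot":[[0,0,0.02],[0,0,0.04],[0,0,0.06],[0,0,0.08],[0,0,0.096]],"claw":[0,0,0,0,0]}'
python3 -m pendant '{"translation":[[6,48,0],[12,96,0],[16,144,0],[18,192,0],[20,240,0]],"rot":[[0,0,0],[0,0,0],[0,0,0],[0,0,0],[0,0,0]],"claw":[0,0,0,0,0]}'
python3 -m pendant '{"translation":[[0,40,0],[0,80,0],[0,120,0],[0,160,0],[0,195,0]],"rot":[[0,0,0],[0,0,0],[0,0,0],[0,0,0],[0,0,0]],"claw":[0,0,0,0,0]}'
python3 - <<'E'
from flip import *
print(tool()[1],*rel(np.array([.494,.257,.12]),np.c_[ex,-ey,-ez]))
E
```

```text
clock: 53.0
tool_pos: [0.4776, -0.1896, 0.2296]
ee_rot: [0.004, 0.999, 0.046, 0.004]
contact_force: [0.6, -0.6, -3.2]
width: 0.0167
clock: 53.5
tool_pos: [0.4967, 0.0523, 0.2292]
ee_rot: [0.004, 0.999, 0.046, 0.003]
contact_force: [1.6, -0.3, -2.5]
width: 0.0169
clock: 54.0
tool_pos: [0.4957, 0.249, 0.2285]
ee_rot: [0.004, 0.999, 0.046, 0.002]
contact_force: [1.2, 0.4, -2.8]
width: 0.0166
[0.496 0.249 0.229] [  -1.7    8.  -108.5] [ 0.008  0.005 -0.   ]
```

```bash
python3 -m pendant '{"translation":[[-2,8,-30],[-2,8,-60],[-2,8,-90],[-2,8,-105],[-2,8,-108]],"rot":[[0.008,0.005,0],[0.008,0.005,0],[0.008,0.005,0],[0.008,0.005,0],[0.008,0.005,0]],"claw":[0,0,0,0,0]}'
python3 - <<'E'
from flip import *
print(tool()[1],*rel(np.array([.494,.257,.0884]),np.c_[ex,-ey,-ez]))
snap('scene','x3s',(320,120,440,260),4)
E
```

```text
clock: 54.5
tool_pos: [0.4918, 0.2563, 0.1177]
ee_rot: [0.001, 0.999, 0.046, -0.003]
contact_force: [0.1, -0.9, -2.9]
width: 0.0167
[0.492 0.256 0.118] [  2.2   0.7 -29.3] [ 0.001 -0.005 -0.   ]
```

View pics/x3s.png

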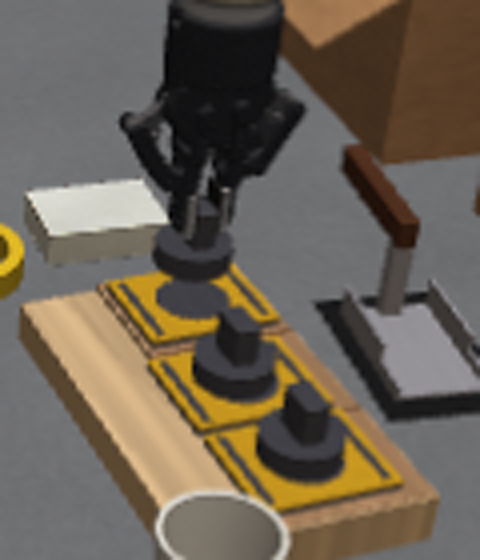

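```bash
python3 -m pendant '{"translation":[[1,1,-10],[2,1,-18],[2,1,-24],[2,1,-27],[2,1,-28]],"rot":[[0,0,0],[0,0,0],[0,0,0],[0,0,0],[0,0,0]],"claw":[0,0,0,0,0]}'
python3 -m pendant '{"translation":[[0,0,0],[0,0,0],[0,0,0],[0,0,0],[0,0,0]],"rot":[[0,0,0],[0,0,0],[0,0,0],[0,0,0],[0,0,0]],"claw":[5,20,35,50,60]}'
python3 -m pendant '{"translation":[[0,0,10],[0,0,30],[0,0,60],[0,0,100],[0,0,140]],"rot":[[0,0,0],[0,0,0],[0,0,0],[0,0,0],[0,0,0]],"claw":[60,60,60,60,60]}'
python3 -m pendant '{"translation":[[-5,-40,0],[-10,-85,0],[-5,-130,0],[0,-175,0],[0,-220,0]],"rot":[[0,0,0],[0,0,0],[0,0,0],[0,0,0],[0,0,0]],"claw":[60,60,60,60,60]}'
python3 -m pendant '{"translation":[[0,-20,0],[0,-40,0],[0,-60,0],[0,-60,0],[0,-60,0]],"rot":[[0,0,0],[0,0,0],[0,0,0],[0,0,0],[0,0,0]],"claw":[60,60,60,60,60]}'
python3 - <<'E'
from flip import *
snap('scene','x4s',(110,120,460,330),2.2);snap('top','x4',(80,110,460,310),2.1);snap('top','x5',(130,140,250,270),4.5)
E
```

```text
clock: 55.05
tool_pos: [0.4947, 0.2575, 0.0908]
ee_rot: [0.0, 0.999, 0.046, -0.002]
contact_force: [0.2, 0.1, -2.4]
width: 0.0166
clock: 55.55
tool_pos: [0.4954, 0.2577, 0.0917]
ee_rot: [-0.0, 0.999, 0.046, -0.001]
contact_force: [0.0, -0.1, -0.5]
width: 0.0511
clock: 56.05
tool_pos: [0.4951, 0.2577, 0.2338]
ee_rot: [-0.0, 0.999, 0.046, -0.001]
contact_force: [0.6, -0.3, -0.0]
width: 0.0512
clock: 56.55
tool_pos: [0.4955, 0.036, 0.2353]
ee_rot: [0.0, 0.999, 0.046, 0.001]
contact_force: [0.8, 0.1, 0.0]
width: 0.0512
clock: 57.05
tool_pos: [0.4956, -0.0241, 0.2361]
ee_rot: [0.0, 0.999, 0.046, 0.001]
contact_force: [0.0, 0.6, 0.4]
width: 0.0511
```

View pics/x4s.png

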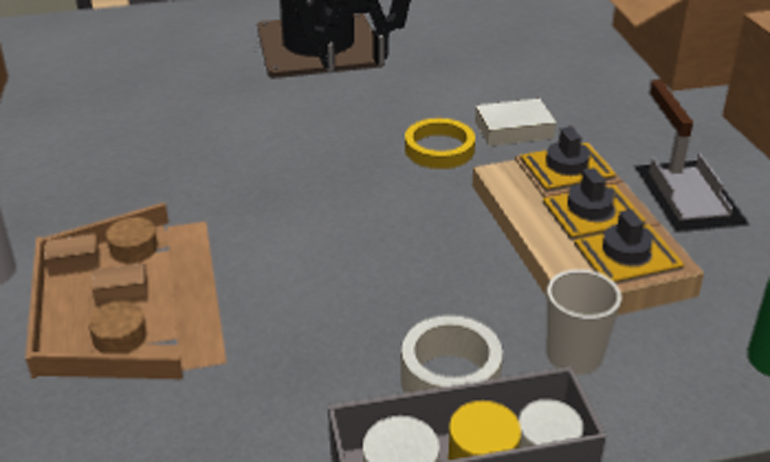

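View pics/x4.png

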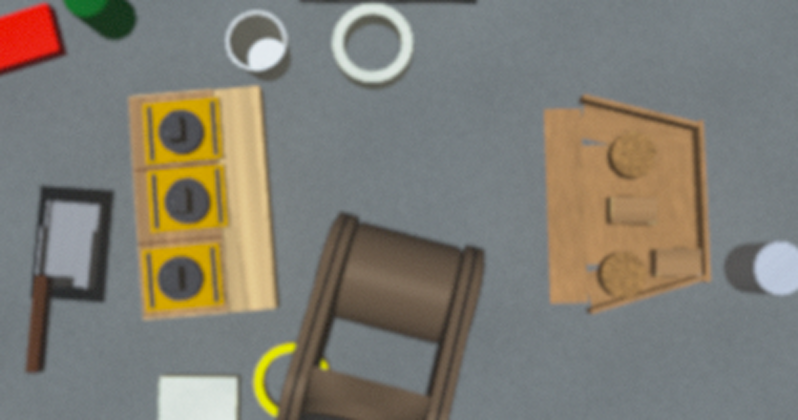

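View pics/x5.png

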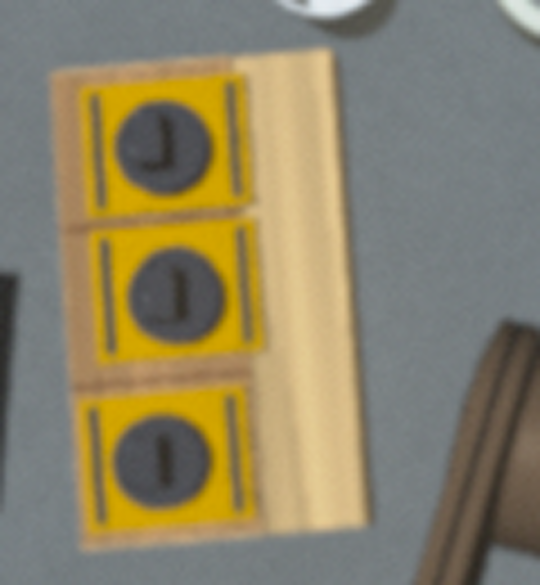

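```bash
python3 - <<'E'
from flip import *
B=lambda s,x0,y0,*p:[((x+.5)/s-.5+x0,(y+.5)/s-.5+y0) for x,y in p]
P=onplane('top',B(2.1,80,110,(634,154),(632,210),(624,274),(676,262)),.028)
th=.025;q=P-[.591,-.335,0]; print('bay',np.c_[q[:,0]*np.cos(th)+q[:,1]*np.sin(th),-q[:,0]*np.sin(th)+q[:,1]*np.cos(th)])
W=onplane('top',B(4.5,130,140,(164,148),(177,296),(162,462)),.053); print('weights',W)
print('blade',onplane('top',B(4.5,60,170,(200,161),(306,168),(280,347)),.006), 'mat',[.5336,.4183])
E
```

```text
bay [[ 0.063  0.009]
 [-0.01   0.014]
 [-0.093  0.027]
 [-0.079 -0.042]]
weights [[0.676 0.26  0.053]
 [0.587 0.25  0.053]
 [0.489 0.257 0.053]]
blade [[0.59  0.447 0.006]
 [0.586 0.38  0.006]
 [0.475 0.393 0.006]] mat [0.5336, 0.4183]
```

```bash
python3 - <<'E'
from rig import ctrl
print(ctrl.finish_job(), ctrl.sense()['clock'])
E
```

```text
the job is handed in; nothing more can be done
the job is handed in; nothing more can be done
```

The job is done and handed in, at about 57 s on the robot's clock; the hand-in gave no verdict. I swept both blocks and both plugs into the bay in three passes and flipped all three plates over the step. The turner is back on its mat, and one press weight stands on each plate.

Measured from the last pictures:
- **Pieces:** all four are in the bay, with x from -0.093 to 0.063 m and y from -0.042 to 0.027 m in the bay's frame.
- **Plates:** all three lie flat and face up on the deck, with centres at y of about 0.042, 0.042 and 0.055 m in the stand's frame.
- **Weights:** all three stand upright, each within about 6 mm of its plate's centre.
- **Turner:** it lies blade down, within about 10 mm of the mat's centre.
- **Bystanders:** none looked moved, judged by eye only.

One thing was rougher than I meant: the second weight was pressed onto its plate with about 30 N at the wrist. It and its plate still looked in place afterwards. No check failed.

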